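Close up the rosin kit case

TASK

Pack the rosin into the kit case and close it: lay the rosin cake in its tray flat, right way up, in the empty compartment, slide the loose lid fully home under the two top strips, and swing the steel latch all the way across the lid's end. The lid cannot go in with one grasp: start it in its grooves, let go, and push it home from behind. Leave the glue jar and the sanding block where they stand.

Things in the scene. Friction and masses are not known exactly. Their poses are not given: they have to be found in the camera images.
- kit_case: Low open wooden case screwed to the worktop, immovable; origin on the worktop under its middle. x across, y along it from the open mouth (y = -90 mm) to the closed far end. Baseboard 112 x 208 x 8 mm, reaching y = -108 mm; walls 80 mm wide over all. Two dark strips (tops 54 mm up, 48 mm apart) cover the lid groove's edges from y = -66 mm to the far end, where a wall stops the lid at y = +80 mm
- lid_mouth (a point): Start of the lid groove at the mouth: case x 0, y -90 mm, on the ledges 40 mm above the worktop; axes as kit_case, the lid slides along +y. The groove is 9 mm high and 64 mm wide, flared to about 69 mm in its first 18 mm. Below is the end wall, 40 mm high, with a sill block of that height, 36 mm wide, standing out to y = -108 mm: the lid's tail can rest on it
- lid_seat (a point): Where the lid's origin lies when it is fully home: case x 0, y -5 mm, 40 mm above the worktop; axes as kit_case. The lid's tail end is then flush with the mouth (case y = -90 mm)
- compartment (a point): Middle of the floor (8 mm above the worktop) of the empty compartment: 50 mm wide along x (48 mm between the strips), 112 mm long along y; axes as kit_case. A 34 mm high divider parts it from a short compartment that holds two bridge blanks
- lid: Loose flat wooden lid, 60 mm wide (x), 170 mm long (y), 7 mm thick at the edges, with a raised field 40 x 164 mm, 3 mm higher, on top; either end may go in first. Origin at the centre of its underside; about 90 g. Lies on the worktop, field up. Once in the groove with its middle over the sill or further in (front 67 mm or more past the mouth) it lies level when let go; slides easily
- rosin: Rosin cake on a pale card tray, the only one: tray 36 (x) x 52 (y) mm, 12 mm high; cake on it 28 x 44 mm; 22 mm high in all; about 60 g. Origin at the centre of its underside. Gripped by the tray's 52 mm ends, with its y along the case, it leaves room for the fingers in the compartment; a grip of 10 to 30 N holds it
- latch (a joint): Steel L-shaped swing latch, flat, 41 to 48 mm above the worktop, on a vertical screw. 0 = closed, at its stop: its long arm (45 x 10 mm) lies along case x across the mouth, 1.5 mm off the lid's end. Grows as it opens, clockwise from above, swinging out past the mouth and round beside the case; stop at 3.5 rad. Stays where left; about 0.5 N at the knob. Cannot close while the lid sticks out
- latch_pivot (a point): The latch's turning axis: case x -48, y -80 mm, on a post 16 x 20 mm beside the mouth (case y -70 to -90 mm); axes as kit_case; screw head 52 mm above the worktop
- latch_knob (a point): Middle of the latch's upright round brass knob, 10 mm across, from 48 to 66 mm above the worktop (the point is at 57 mm). Closed, it stands at case x -10, y -96.5 mm, that is 38 mm along x and -16.5 mm along y from latch_pivot; 41.4 mm from that axis
- glue_jar: glass glue jar with tin lid, 67 mm across, 90 mm high, a bystander to leave standing where it is; origin at the centre of its underside
- sanding_block: brown sanding block 42 (x) x 78 (y) x 26 mm, a bystander to leave where it is; origin at the centre of its underside
There are look-alikes about, which are no part of the job. Leave any blue look-alike of the rosin alone.

How it is judged:
On the way, in this order (a step that is already met when the one before it is completed fails the run):
1. the rosin lies flat, right way up, on the floor of the empty compartment (z of rosin in the frame of compartment between -0.004 and 0.006 m and x of rosin in the frame of compartment between -0.025 and 0.025 m and y of rosin in the frame of compartment between -0.056 and 0.056 m and angle between rosin's own z axis and vertical below 0.15 rad and contact force between rosin and the fingers below 0.1 N), for 0.2 s.
2. the lid's front end is started under both strips and the lid is let go (distance between lid and lid_seat below 0.14 m and angle between the y axis of lid and the y axis of kit_case, either way round below 0.12 rad and x of lid in the frame of lid_seat between -0.012 and 0.012 m and z of lid in the frame of lid_seat below 0.006 m and contact force between lid and the fingers below 0.1 N), for 0.1 s.
3. the lid is fully home (distance between lid and lid_seat below 0.005 m and angle between lid's own z axis and vertical below 0.06 rad), for 0.1 s.
4. the latch is across the lid's end (value of joint latch below 0.15 rad), for 0.1 s.
At the end, for the whole second after the job is handed in: The rosin lies flat and right way up (within 0.15 rad) on the floor of its compartment, the lid is at rest within 5 mm of fully home, and the latch is within 0.15 rad of closed (all of step 3 and z of rosin in the frame of compartment between -0.004 and 0.006 m and x of rosin in the frame of compartment between -0.025 and 0.025 m and y of rosin in the frame of compartment between -0.056 and 0.056 m and angle between rosin's own z axis and vertical below 0.15 rad and linear speed of lid below 0.01 m/s and value of joint latch below 0.15 rad); the robot touches nothing.
It fails at once if the glue jar is knocked over or pushed more than 30 mm (distance of glue_jar from where it was at the start of the episode above 0.03 m or angle between glue_jar's own z axis and vertical above 0.4 rad).
It fails at once if the sanding block is pushed more than 30 mm (distance of sanding_block from where it was at the start of the episode above 0.03 m).
It also fails if it takes over 72 s, if anything falls off the work surface, if the arm or the gripper's body presses on something with over 40 N, if the wrist force passes 120 N, or if a joint passes its speed limit or range.

ROBOT

A 6-joint arm with a two-finger parallel gripper is mounted at the origin on a cart in front of the work surface, level with it; the furniture and walls round the work are solid. World frame = base frame: x ahead of the robot, y to its left, z up, the work surface at z = 0. Lengths are in m, angles in rad, forces in N, time in s.
With the tool pointing down it reaches from about 0.375 to 0.9 m from the base axis. Payload 3.1 kg.
Tool frame: the origin (TCP) lies at the very end of the fingers, on their centre line; the grasp point (between the pads) lies 19 mm behind it (tcp_to_grasp is the distance from the TCP to the grasp point, in m); z points along the fingers, y is the direction in which the jaws open and shut (so a half turn about z gives the same grasp; the last joint's range is limited). The gripper opens to 85 mm and grips with 20 to 120 N. Pads are 22 mm wide; open, the fingers measure 114 mm over their backs; the gripper's body (76 mm by 85 mm) begins 54 mm behind the grasp point. The pads swing forward as they close: fully open they stand 13 mm farther back than shut.
Start: joints at [-1.363, 0.527, 1.433, -0, 1.181, -0.178], TCP at [0.236, -0.579, 0.231] pointing down, gripper open.
Joint ranges: [-3.08, 3.08], [-0.75, 2.2], [0.22, 2.44], [-1.43, 4.57], [0, 2.65], [-2.85, 2.85]. Speed limits (rad/s): [2.79, 2.79, 3.14, 3.14, 3.14, 3.14].

INTERFACE

Orientations are given as a unit quaternion [x, y, z, w].
In Python, from station import sense, snapshot, camera_info, sign_off, tcp_to_grasp gives the robot as it stands.
- The arm moves only by the shell command python3 -m inch 'ROWS' [FORCE]. ROWS is JSON, a list of rows, each a list of 3 entries, a list of its own where there are three numbers: the closure, from -1 (fully open) to 1 (shut), so that 0 is half open, then the shift along the tool's x, y, z normalised to -1 to 1, where 1 is 10 cm, then the turn, a rotation vector about the tool's x, y, z normalised to -1 to 1, where 1 is 360 degrees. In form: [[jaw, [dx, dy, dz], [ax, ay, az]], ...]. A call has 1 to 20 rows; each row is the pose to reach, as a shift and turn from the pose commanded when the call began, along the tool's axes at that moment, turning the shorter way round; what a row does not reach only later rows make up. A row lasts 1/10 s, in which the tool goes at most 50 mm and 8.59 degrees, less where a joint would pass 70% of its speed; a pose out of reach is approached as far as the arm can. A call with a number of a shift or a turn outside -1 to 1 is refused whole. A call with a gripper value outside its range is refused whole. The fingers move at their own pace and stop on an object; FORCE is the grip in N (left out, the last holds). Time passes only in rows, so rows that repeat a pose let the fingers close. It gives the time, the measured TCP pose, the force and the opening at its end, in the units of the state.
- sense(): the state, without advancing time (a new reading comes with each control period).
- snapshot(name): name is "side" or "top" or "wrist"; returns (picture, depth): 480x640x3 uint8, blue, green, red; 480x640 float32, m along the optical axis (not along the pixel's ray), 0 where there is no reading.
- camera_info(name): a dict with "K" (3x3 intrinsics, pixels), "dist" ([k1, k2, p1, p2, k3] as OpenCV has them; the pictures are not rectified), "origin" and "orientation" of the camera in the world. Camera axes: x right, y down, z forward; pixel columns grow to the right and rows downward; lengths in m; the calibration is good to about 2 mm. A picture is of the moment at which its call begins: read the wrist's pose just before it. camera_info takes no time and is no camera call; for the wrist camera it gives the pose at the moment of the call.
- sign_off(): hands the job in, once; it reports no verdict.
The state is a dict: "t": time; "q": joint angles; "qd": joint speeds; "tau": joint torques, N m; "tcp_pos": TCP position; "tool_rot": TCP orientation; "force": force on the tool from outside, world axes, zero at the start; "ft_torque": the same for the moment, N m; "finger_gap": opening from 0.0 (shut) to 1.0 (fully open).
Only numpy, scipy, OpenCV 4.12 (cv2) and the standard library are available. Lean on these libraries where they do the work, as an engineer would, in place of code of your own. Each camera call takes 0.05 s, during which the arm holds its last target.

## Working session

There is one attempt and no reset: what is moved stays moved. The work goes in short steps, Python scripts to look and compute and a shell command to move; the robot and the scene stay as the last step left them, time stands still between calls to the robot, and variables do not carry over. Pictures are saved under pics/ and viewed, and the job is handed in when it is done.

```bash
ls; mkdir -p pics
cat > h.py <<'E'
import numpy as np, cv2
from station import sense, snapshot, camera_info, sign_off, tcp_to_grasp
from scipy.spatial.transform import Rotation as R
def shot(cam,fn):
    ci=camera_info(cam); p,d=snapshot(cam); cv2.imwrite(f'pics/{fn}.png',p); np.savez(f'pics/{fn}.npz',p=p,d=d,K=np.array(ci['K']),dist=np.array(ci['dist']),o=np.array(ci['origin']),q=np.array(ci['orientation'])); return p,d,ci
def load(fn): return np.load(f'pics/{fn}.npz')
def rotm(q):
    q=np.array(q,float); return q if q.shape==(3,3) else R.from_quat(q).as_matrix()
def ray(S,uv):
    n=cv2.undistortPoints(np.array(uv,float).reshape(-1,1,2),S['K'],S['dist']).reshape(-1,2)
    return S['o'],np.c_[n,np.ones(len(n))]@rotm(S['q']).T
def onplane(S,uv,z):
    o,d=ray(S,uv); return o+d*((z-o[2])/d[:,2])[:,None]
def depthpt(S,uv):
    o,d=ray(S,uv); uv=np.array(uv).reshape(-1,2).astype(int)
    return o+d*S['d'][uv[:,1],uv[:,0]][:,None]
def allpts(S):
    v,u=np.mgrid[0:480,0:640]; return depthpt(S,np.c_[u.ravel(),v.ravel()]).reshape(480,640,3)
def proj(S,P):
    r=rotm(S['q']); rv=cv2.Rodrigues(r.T)[0]; return cv2.projectPoints(np.array(P,float).reshape(-1,1,3),rv,-r.T@S['o'],S['K'],S['dist'])[0].reshape(-1,2)
E
python3 - <<'E'
from h import *
for c in ['top','side','wrist']:
    p,d,ci=shot(c,c+'0'); print(c,ci)
print(sense(),tcp_to_grasp)
E
```

```text
pics
top {'K': array([[445.89288592,   0.        , 323.65255245],
       [  0.        , 445.89288592, 230.5822245 ],
       [  0.        ,   0.        ,   1.        ]]), 'dist': array([-0.03191852,  0.        ,  0.        ,  0.        ,  0.        ]), 'origin': array([0.49841821, 0.04544303, 1.27547843]), 'orientation': array([ 0.71611759, -0.69618341,  0.03114218, -0.03917157])}
side {'K': array([[549.27691345,   0.        , 315.5945984 ],
       [  0.        , 549.27691345, 236.14990708],
       [  0.        ,   0.        ,   1.        ]]), 'dist': array([-0.09337858,  0.        ,  0.        ,  0.        ,  0.        ]), 'origin': array([ 0.61212233, -1.07933403,  0.51059206]), 'orientation': array([ 8.24740047e-01, -5.91017583e-04,  5.27536061e-03, -5.65487115e-01])}
wrist {'K': array([[360.46471768,   0.        , 312.68648029],
       [  0.        , 360.46471768, 234.94581604],
       [  0.        ,   0.        ,   1.        ]]), 'dist': array([0.02026464, 0.        , 0.        , 0.        , 0.        ]), 'origin': array([ 0.30856378, -0.54957387,  0.37141936]), 'orientation': array([ 0.81922957, -0.55153021, -0.08847793,  0.12980372])}
{'t': 0.15, 'q': array([-1.36250779e+00,  5.28280633e-01,  1.43359335e+00, -9.04762981e-06,
        1.18138814e+00, -1.78527491e-01]), 'qd': array([-0.00011947, -0.00355396, -0.00400226, -0.00102611, -0.0006997 ,
        0.00176025]), 'tau': array([ 2.44692801e-04, -4.42744374e+01, -1.78275597e+01, -3.25230230e-04,
        5.65003444e-03,  3.40104393e-06]), 'tcp_pos': array([ 0.23567211, -0.57828378,  0.23054586]), 'tool_rot': array([ 9.81354227e-01,  1.92206096e-01, -1.66040729e-05, -8.34580536e-04]), 'force': array([-0.57873561,  0.34333326,  0.88122769]), 'ft_torque': array([-0.02600645, -0.04159766,  0.02883897]), 'finger_gap': 1.0017478295797742} 0.0187
```

View pics/top0.png

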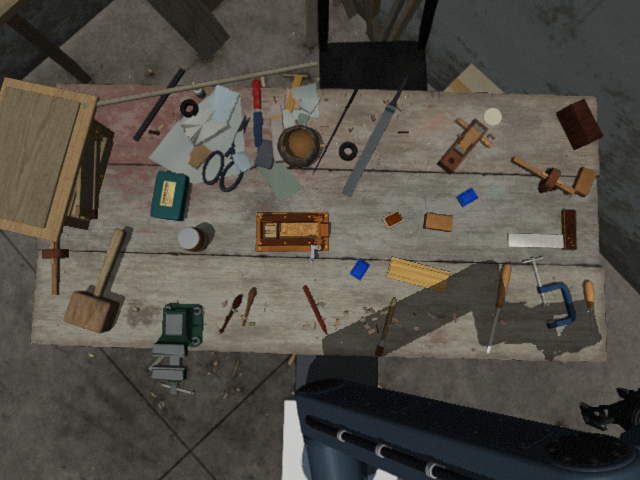

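View pics/side0.png

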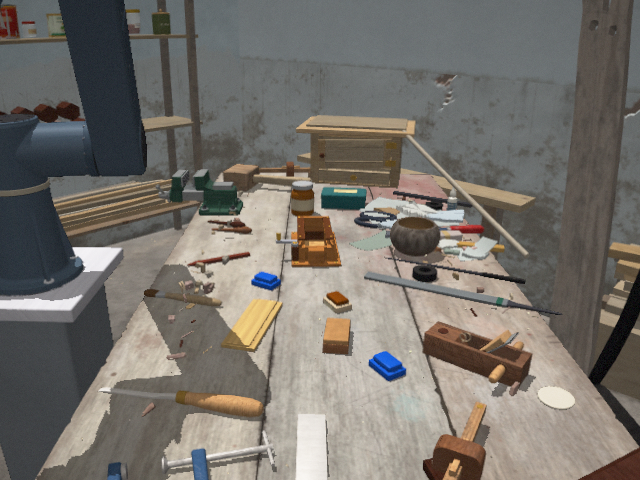

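Run:
```python
from h import *
p=cv2.imread('pics/top0.png')
cv2.imwrite('pics/z1.png',cv2.resize(p[195:300,245:345],None,fx=6,fy=5.7,interpolation=2)[:600])
cv2.imwrite('pics/z2.png',cv2.resize(p[195:300,345:465],None,fx=5.5,fy=5.5,interpolation=2))
S=load('top0');A=allpts(S)
print([depthpt(S,[[u,v]]).round(3) for u,v in [(393,220),(438,222),(418,273),(192,238),(360,269),(315,250),(258,232),(328,232),(292,232)]])
```

```text
[array([[ 0.659, -0.134,  0.021]]), array([[ 0.656, -0.26 ,  0.026]]), array([[ 0.512, -0.209,  0.006]]), array([[0.587, 0.413, 0.091]]), array([[ 0.518, -0.043,  0.026]]), array([[0.567, 0.084, 0.027]]), array([[0.611, 0.242, 0.051]]), array([[0.622, 0.049, 0.001]]), array([[0.619, 0.152, 0.003]])]
```

View pics/z1.png

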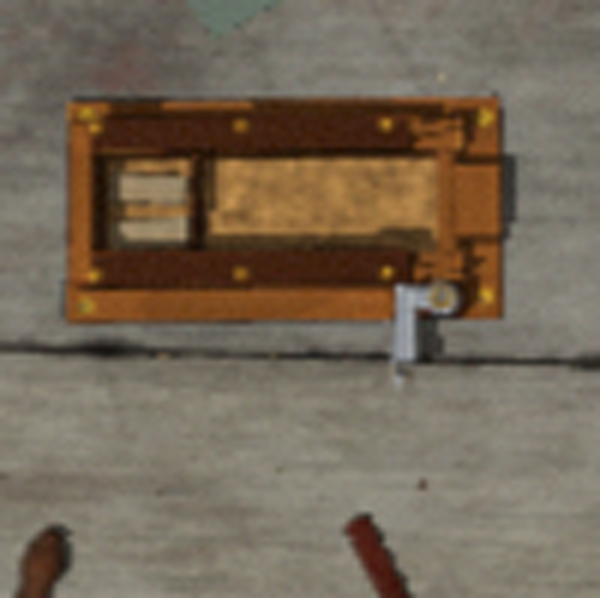

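View pics/z2.png

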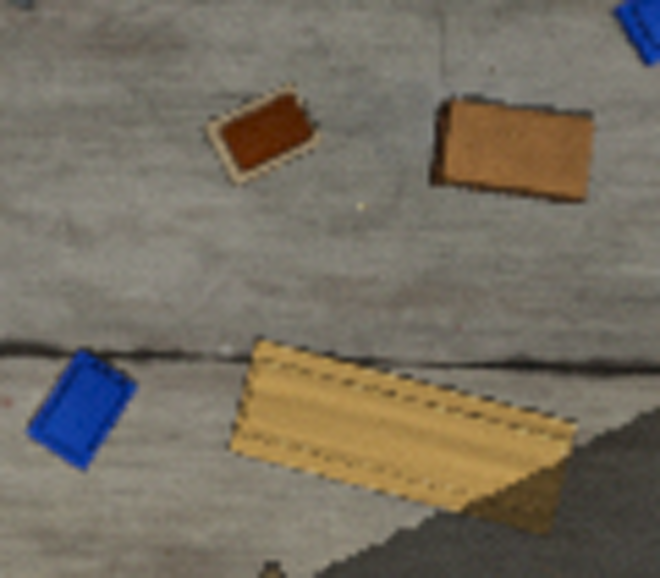

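Run:
```python
from h import *
S=load('top0');p=S['p']
# case base corners from zoom
z=np.array([[69,101],[499,98],[499,320],[69,323]],float)
uv=z/[6,5.7]+[245,195]-0.4
P=onplane(S,uv,0.008);print(P.round(4)); c=P.mean(0);print('case c',c,'yaw y-axis',[np.degrees(np.arctan2(*(P[i]-P[j])[[1,0]])) for i,j in((0,1),(3,2))], np.linalg.norm(P[0]-P[1]),np.linalg.norm(P[1]-P[2]))
hsv=cv2.cvtColor(p,cv2.COLOR_BGR2HSV)
A=allpts(S)
# lid mask: color
print(hsv[265,410],hsv[285,435],hsv[220,393],hsv[215,388],hsv[300,380],hsv[240,400])
```

```text
[[0.6721 0.2574 0.008 ]
 [0.6792 0.0514 0.008 ]
 [0.5674 0.0483 0.008 ]
 [0.5601 0.2524 0.008 ]]
case c [0.61971683 0.15238982 0.008     ] yaw y-axis [np.float64(91.97810146578001), np.float64(92.04751337034948)] 0.20604751259642362 0.11178677679106973
[ 21 119 163] [ 19 151  81] [ 12 235  89] [ 20  80 131] [ 16  53 110] [ 25  26 128]
```

Run:
```python
from h import *
S=load('top0');p=S['p'];hsv=cv2.cvtColor(p,cv2.COLOR_BGR2HSV)
def rect(m,z,roi):
    M=np.zeros(m.shape,np.uint8);x0,y0,x1,y1=roi;M[y0:y1,x0:x1]=m[y0:y1,x0:x1]
    cs,_=cv2.findContours(M,0,2);c=max(cs,key=cv2.contourArea)
    P=onplane(S,c.reshape(-1,2),z)[:,:2]
    r=cv2.minAreaRect((P*1000).astype(np.float32));print(r)
m=((hsv[...,1]>95)&(hsv[...,0]>10)&(hsv[...,0]<28)).astype(np.uint8)*255
print('lid');rect(m,0.007,(380,250,460,295))
m=((hsv[...,1]>60)).astype(np.uint8)*255
print('rosin');rect(m,0.012,(375,205,410,235))
m=((hsv[...,1]>95)).astype(np.uint8)*255
print('block');rect(m,0.02,(415,205,465,238))
```

```text
lid
((509.08062744140625, -208.0672607421875), (171.06246948242188, 60.73912811279297), 76.53604888916016)
rosin
((662.9353637695312, -133.8614044189453), (37.20784378051758, 51.474788665771484), 27.412870407104492)
block
((657.0607299804688, -261.04852294921875), (80.10492706298828, 45.36222457885742), 83.40026092529297)
```

```bash
cat >> h.py <<'E'
def to(x,y,z,jaw=None):
    """tool shift (units of 10cm) and turn for TCP at xyz, tool pointing down, jaw axis at angle jaw (deg, mod 180)"""
    s=sense(); r=R.from_quat(s['tool_rot']); m=r.as_matrix(); d=np.array([x,y,z])-s['tcp_pos']
    print('t',round(s['t'],2),'tcp',s['tcp_pos'].round(4),'jaw',np.degrees(np.arctan2(m[1,1],m[0,1])).round(2),'F',s['force'].round(1),'gap',round(s['finger_gap'],3))
    print('shift',(m.T@d/0.1).round(3))
    if jaw is not None:
        a=np.radians(jaw); yv=np.array([np.cos(a),np.sin(a),0])
        if yv@m[:,1]<0: yv=-yv
        zv=np.array([0,0,-1.]); T=np.c_[np.cross(yv,zv),yv,zv]
        rv=(r.inv()*R.from_matrix(T)).as_rotvec(); print('turn',(rv/2/np.pi).round(4), 'deg',np.degrees(rv).round(1))
E
python3 -c "
from h import *
to(.663,-.134,.15,117.4)
s=sense();r=R.from_quat(s['tool_rot']).as_matrix();ci=camera_info('wrist');print(r.T@(np.array(ci['origin'])-s['tcp_pos']), r.T@rotm(ci['orientation']))"
python3 -m inch '[[-1,[0.5,-0.22,0.1],[0,0,-0.0147]],[-1,[1,-0.44,0.15],[0,0,-0.0147]],[-1,[1,-0.44,0.15],[0,0,-0.0147]]]' 20
python3 -c "
from h import *
to(.663,-.134,.15,117.4)"
```

```text
t 0.15 tcp [ 0.2357 -0.5783  0.2305] jaw -67.84 F [-0.6  0.3  0.9] gap 1.002
shift [ 5.633 -2.501  0.811]
turn [-0.0003 -0.0001 -0.0145] deg [-0.1 -0.  -5.2]
[ 0.07836663  0.00073479 -0.14097102] [[-1.37391743e-03 -9.50541348e-01 -3.10595006e-01]
 [ 9.99999047e-01 -1.34882926e-03 -2.95555749e-04]
 [-1.38001671e-04 -3.10595116e-01  9.50542295e-01]]
t: 0.45
tcp_pos: [0.3139, -0.4952, 0.215]
tool_rot: [0.971, 0.239, 0.0, -0.003]
force: [-0.6, -0.5, -0.3]
finger_gap: 0.999
t 0.45 tcp [ 0.3139 -0.4952  0.215 ] jaw -62.35 F [-0.6 -0.5 -0.3] gap 0.999
shift [ 4.767 -1.576  0.67 ]
turn [-0.0009 -0.0004  0.0007] deg [-0.3 -0.1  0.3]
```

```bash
for i in 1 2 3 4; do python3 -m inch '[[-1,[0.48,-0.16,0.05],[0,0,0]],[-1,[0.95,-0.315,0.1],[0,0,0]]]' >/dev/null; done
python3 -m inch '[[-1,[0.48,-0.16,0.05],[0,0,0]],[-1,[0.95,-0.315,0.1],[0,0,0]],[-1,[0.95,-0.315,0.1],[0,0,0]],[-1,[0.95,-0.315,0.1],[0,0,0]]]'
python3 -c "
from h import *
to(.663,-.134,.15,117.4)
shot('wrist','w1')"
```

```text
t: 1.65
tcp_pos: [0.6594, -0.1422, 0.1658]
tool_rot: [0.971, 0.239, -0.001, -0.0]
force: [-1.1, -0.3, 0.5]
finger_gap: 1.001
t 1.65 tcp [ 0.6594 -0.1422  0.1658] jaw -62.38 F [-1.1 -0.3  0.5] gap 1.001
shift [ 0.07  -0.056  0.158]
turn [-0.      0.0002  0.0006] deg [-0.   0.1  0.2]
```

View pics/w1.png

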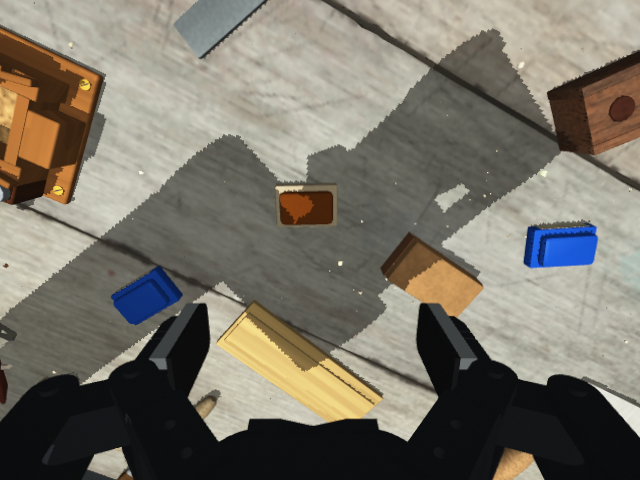

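Run:
```python
from h import *
S=load('w1');p=S['p']
cv2.imwrite('pics/z3.png',cv2.resize(p[165:245,256:356],None,fx=7,fy=7,interpolation=2))
P=onplane(S,[[277,184],[337,184],[337,227],[276,227]],.012);print(P.round(4),P.mean(0))
print(depthpt(S,[[306,206],[306,225],[306,186],[280,206],[335,206],[300,260]]).round(4))
```

```text
[[ 0.669  -0.1047  0.012 ]
 [ 0.6918 -0.1484  0.012 ]
 [ 0.6594 -0.1662  0.012 ]
 [ 0.6354 -0.12    0.012 ]] [ 0.66391139 -0.13479118  0.012     ]
[[ 0.6655 -0.1334  0.0206]
 [ 0.6482 -0.1421  0.0097]
 [ 0.678  -0.1268  0.0089]
 [ 0.6553 -0.1147  0.0191]
 [ 0.6745 -0.1561  0.0102]
 [ 0.612  -0.1542 -0.0032]]
```

View pics/z3.png

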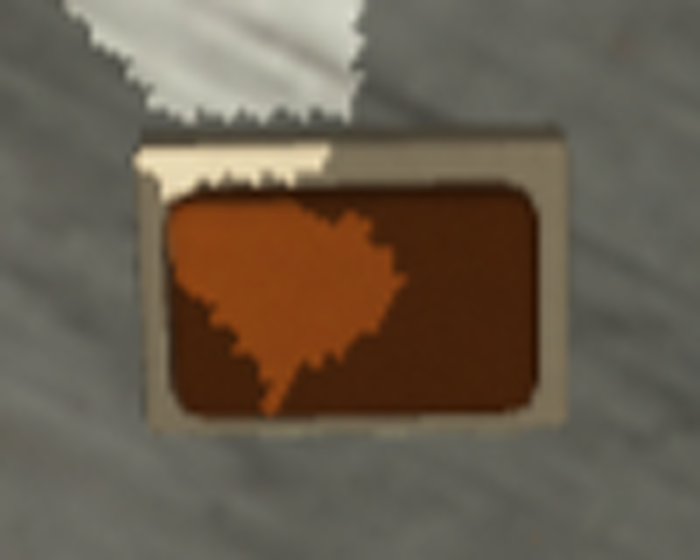

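```bash
python3 -c "
from h import *
to(.664,-.1345,.002,117.4)"
```

```text
t 1.7 tcp [ 0.6587 -0.1433  0.166 ] jaw -62.5 F [-1.1 -0.4  0.7] gap 1.001
shift [ 0.09  -0.053  1.64 ]
turn [-0.      0.0002  0.0003] deg [-0.   0.1  0.1]
```

```bash
python3 -m inch '[[-1,[0.09,-0.053,0.4],[0,0,0]],[-1,[0.09,-0.053,0.8],[0,0,0]],[-1,[0.09,-0.053,1.0],[0,0,0]],[-1,[0.09,-0.053,1.0],[0,0,0]],[-1,[0.09,-0.053,1.0],[0,0,0]]]'
python3 -c "
from h import *
to(.664,-.1345,.002,117.4)"
```

```text
t: 2.2
tcp_pos: [0.6643, -0.1361, 0.067]
tool_rot: [0.972, 0.236, 0.0, 0.0]
force: [0.9, 0.1, 0.5]
finger_gap: 1.001
t 2.2 tcp [ 0.6643 -0.1361  0.067 ] jaw -62.67 F [0.9 0.1 0.5] gap 1.001
shift [ 0.005 -0.016  0.65 ]
turn [ 0.      0.     -0.0002] deg [ 0.   0.  -0.1]
```

```bash
python3 -m inch '[[-1,[0.005,-0.015,0.3],[0,0,0]],[-1,[0.005,-0.015,0.5],[0,0,0]],[-1,[0.005,-0.015,0.65],[0,0,0]],[-1,[0.005,-0.015,0.65],[0,0,0]],[1,[0.005,-0.015,0.65],[0,0,0]],[1,[0.005,-0.015,0.65],[0,0,0]],[1,[0.005,-0.015,0.65],[0,0,0]],[1,[0.005,-0.015,0.65],[0,0,0]],[1,[0.005,-0.015,0.65],[0,0,0]],[1,[0.005,-0.015,0.65],[0,0,0]]]' 20
python3 -c "
from h import *
to(.664,-.1345,.002,117.4)
shot('wrist','w2')"
```

```text
t: 3.2
tcp_pos: [0.6656, -0.1334, 0.0033]
tool_rot: [0.971, 0.237, 0.001, 0.001]
force: [-0.4, -1.1, 6.6]
finger_gap: 0.603
t 3.2 tcp [ 0.6656 -0.1334  0.0033] jaw -62.54 F [-0.4 -1.1  6.6] gap 0.603
shift [-0.02   0.003  0.013]
turn [ 0.0004 -0.0003  0.0002] deg [ 0.1 -0.1  0.1]
```

View pics/w2.png

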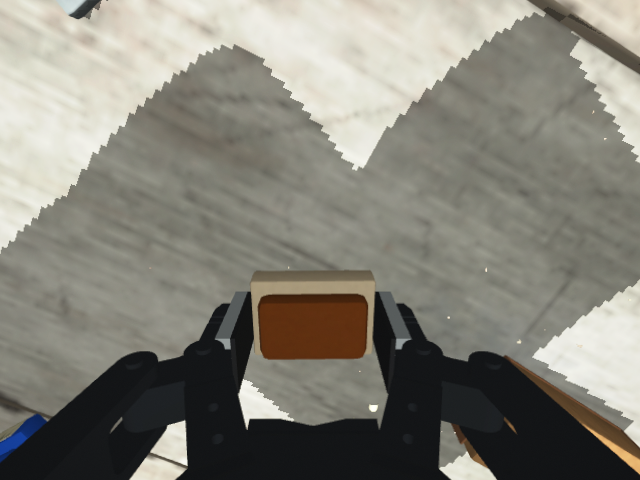

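```bash
python3 -m inch '[[1,[0,0,-0.5],[0,0,0]],[1,[0,0,-1.0],[0,0,0]],[1,[0,0,-1],[0,0,0]],[1,[0,0,-1],[0,0,0]]]'
python3 -c "
from h import *
to(.62,.13,.16,92)"
```

```text
t: 3.65
tcp_pos: [0.6652, -0.133, 0.1033]
tool_rot: [0.971, 0.237, 0.001, 0.001]
force: [-1.3, 0.2, -2.2]
finger_gap: 0.6
t 3.65 tcp [ 0.6652 -0.133   0.1033] jaw -62.54 F [-1.3  0.2 -2.2] gap 0.6
shift [ 0.813 -2.541 -0.571]
turn [ 0.0003 -0.0004  0.0707] deg [ 0.1 -0.2 25.5]
```

```bash
python3 -m inch '[[1,[0.15,-0.45,-0.2],[0,0,0]],[1,[0.27,-0.9,-0.57],[0,0,0]],[1,[0.27,-0.9,-0.57],[0,0,0]]]' >/dev/null
python3 -m inch '[[1,[0.15,-0.45,0],[0,0,0.02]],[1,[0.27,-0.85,0],[0,0,0.04]],[1,[0.27,-0.85,0],[0,0,0.07]],[1,[0.27,-0.85,0],[0,0,0.07]]]' >/dev/null
python3 -c "
from h import *
to(.62,.13,.16,92)"
```

```text
t 4.35 tcp [0.6298 0.0489 0.1564] jaw -87.78 F [ 0.  -0.8 -1. ] gap 0.6
shift [-0.067 -0.814 -0.036]
turn [-0.      0.0007  0.0006] deg [-0.   0.2  0.2]
```

```bash
python3 -m inch '[[1,[-0.06,-0.4,-0.2],[0,0,0]],[1,[-0.07,-0.8,-0.4],[0,0,0]],[1,[-0.07,-0.8,-0.4],[0,0,0]],[1,[-0.07,-0.8,-0.4],[0,0,0]]]' >/dev/null
python3 -c "
from h import *
to(.62,.13,.16,92)
shot('wrist','w3')"
```

```text
t 4.75 tcp [0.6207 0.1275 0.1973] jaw -87.62 F [ 1.   0.  -1.7] gap 0.602
shift [-0.005 -0.026  0.373]
turn [0.0001 0.0003 0.001 ] deg [0.  0.1 0.4]
```

View pics/w3.png

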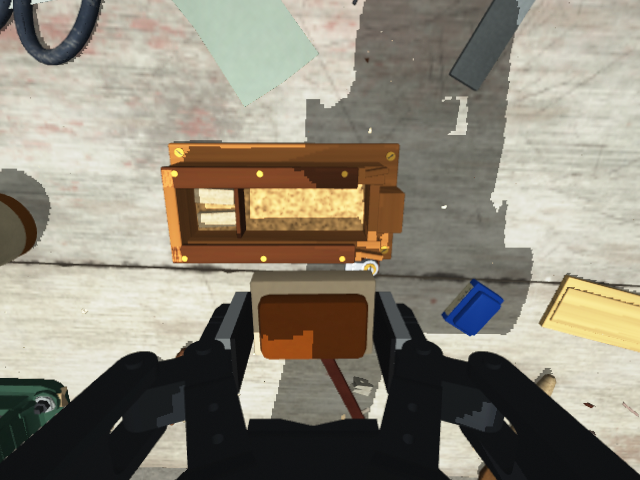

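Run:
```python
from h import *
S=load('w3');p=S['p']
cv2.imwrite('pics/z4.png',cv2.resize(p[130:290,150:420],None,fx=2.9,fy=2.9,interpolation=2))
```

```text
(no output)
```

View pics/z4.png

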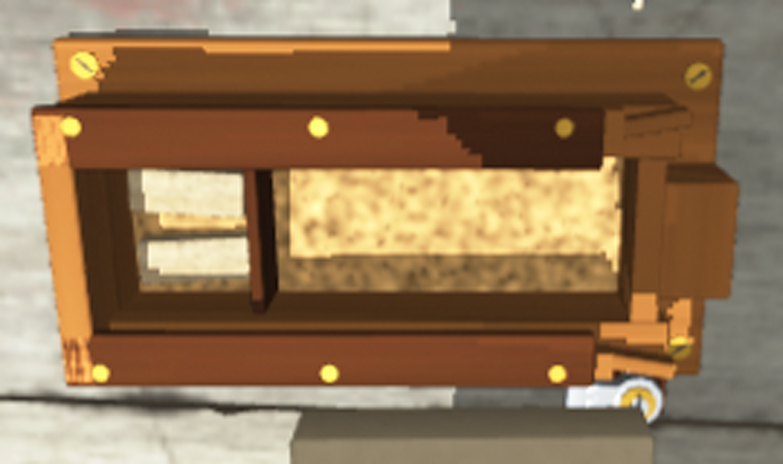

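Run:
```python
from h import *
S=load('w3')
f=lambda z,pts: onplane(S,np.array(pts,float)/2.9+[150,130],z)
A=f(.054,[[604,168],[65,166],[594,334],[92,333],[603,108],[596,384]])
print('strips',A.round(4))
for i,j in((0,1),(2,3)):
    d=A[j]-A[i];print(np.degrees(np.arctan2(d[1],d[0])))
print('mid strip front',(A[0]+A[2])/2,(A[4]+A[5])/2)
B=f(.008,[[55,40],[722,42]]);print(B.round(4),np.degrees(np.arctan2(*(B[0]-B[1])[[1,0]])),np.linalg.norm(B[0]-B[1]))
C=f(.04,[[738,182],[733,297]]);print('sill',C.round(4),np.linalg.norm(C[0]-C[1]))
D=f(.034,[[273,172],[277,300]]);print('div',D.round(4))
E=f(.008,[[288,180],[618,180]]);print('floor far',E.round(4))
for yaw in (2.0,):
  a=np.radians(yaw);ex=np.array([np.cos(a),np.sin(a)]);ey=np.array([-ex[1],ex[0]])
  for nm,X,cx,cy in(('strip',(A[0]+A[2])/2,0,-66),('stripo',(A[4]+A[5])/2,0,-66),('base',B[1],56,-108),('base2',B[0],56,100),('sill',C.mean(0),0,-108)):
    print(nm,(X[:2]-ex*cx/1e3-ey*cy/1e3).round(4))
  O=np.array([.6196,.1564])
  for X in list(D)+list(E): print('case',((X[:2]-O)@np.c_[ex,ey]*1e3).round(1))
```

```text
strips [[0.647  0.0911 0.054 ]
 [0.6416 0.2383 0.054 ]
 [0.5987 0.0901 0.054 ]
 [0.5932 0.2346 0.054 ]
 [0.6633 0.0927 0.054 ]
 [0.5831 0.0883 0.054 ]]
92.11585793966069
92.15515968805222
mid strip front [0.62285283 0.09059045 0.054     ] [0.62320964 0.09049148 0.054     ]
[[0.671  0.2557 0.008 ]
 [0.6788 0.0519 0.008 ]] 92.17202724066792 0.20400291628036327
sill [[0.6419 0.0502 0.04  ]
 [0.6071 0.0475 0.04  ]] 0.03488713747989872
div [[0.6382 0.1854 0.034 ]
 [0.5987 0.185  0.034 ]]
floor far [[0.6306 0.1854 0.008 ]
 [0.6348 0.0801 0.008 ]]
strip [0.6205 0.1566]
stripo [0.6209 0.1565]
base [0.619  0.1579]
base2 [0.6185 0.1538]
sill [0.6207 0.1568]
case [19.6 28.3]
case [-19.9  29.3]
case [12.  28.6]
case [ 12.6 -76.8]
```

```bash
python3 -c "
from h import *
to(.623,.1316,.1,92.1)"
```

```text
t 4.8 tcp [0.6205 0.1265 0.1968] jaw -87.71 F [-0.9  0.1 -1.5] gap 0.6
shift [ 0.03  -0.05   0.968]
turn [0.0001 0.0005 0.0005] deg [0.  0.2 0.2]
```

```bash
python3 -m inch '[[1,[0.03,-0.05,0.4],[0,0,0.0005]],[1,[0.03,-0.05,0.8],[0,0,0.0005]],[1,[0.03,-0.05,0.97],[0,0,0.0005]],[1,[0.03,-0.05,0.97],[0,0,0.0005]],[1,[0.03,-0.05,0.97],[0,0,0.0005]]]'
python3 -c "
from h import *
to(.623,.1316,.012,92.1);shot('side','s1')
p=cv2.imread('pics/s1.png');cv2.imwrite('pics/z5.png',cv2.resize(p[150:290,240:400],None,fx=4,fy=4))"
```

```text
t: 5.3
tcp_pos: [0.6241, 0.1308, 0.1006]
tool_rot: [1.0, 0.017, -0.001, 0.0]
force: [0.8, -0.1, -0.1]
finger_gap: 0.597
t 5.3 tcp [0.6241 0.1308 0.1006] jaw -88.02 F [ 0.8 -0.1 -0.1] gap 0.597
shift [-0.009 -0.008  0.886]
turn [ 0.      0.0003 -0.0003] deg [ 0.   0.1 -0.1]
```

View pics/z5.png

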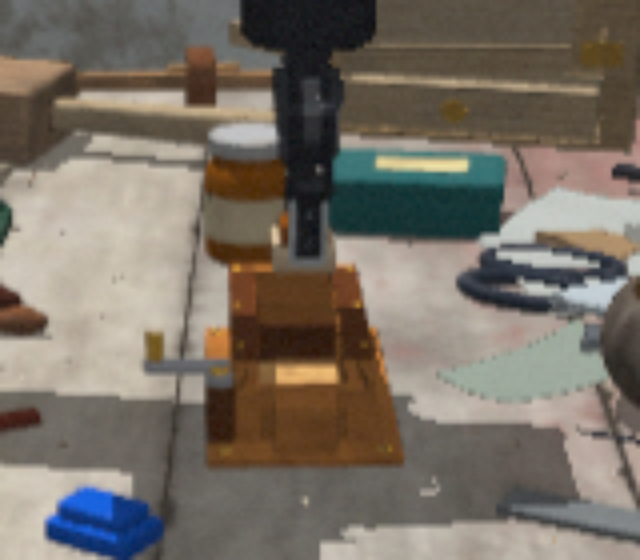

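```bash
python3 -m inch '[[1,[-0.009,-0.008,0.3],[0,0,0]],[1,[-0.009,-0.008,0.5],[0,0,0]],[1,[-0.009,-0.008,0.6],[0,0,0]],[1,[-0.009,-0.008,0.6],[0,0,0]]]'
python3 -c "
from h import *
to(.623,.1316,.012,92.1);shot('wrist','w4')"
```

```text
t: 5.75
tcp_pos: [0.6233, 0.1326, 0.0413]
tool_rot: [1.0, 0.018, -0.0, 0.0]
force: [0.2, -0.2, 0.0]
finger_gap: 0.601
t 5.75 tcp [0.6233 0.1326 0.0413] jaw -87.94 F [ 0.2 -0.2  0. ] gap 0.601
shift [-0.003  0.01   0.293]
turn [ 0.      0.0001 -0.0001] deg [ 0.  0. -0.]
```

View pics/w4.png

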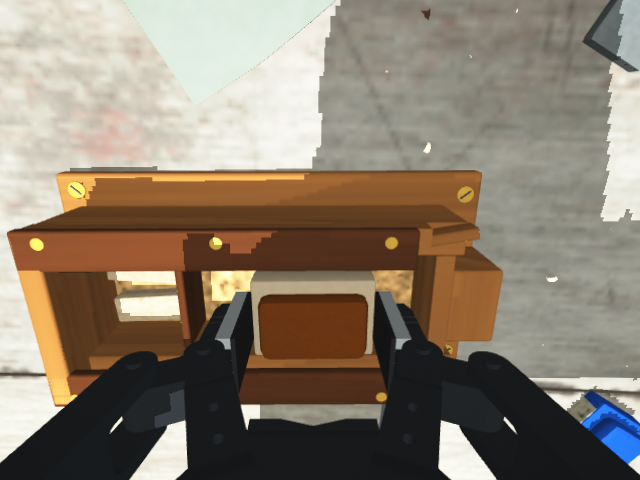

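```bash
python3 -m inch '[[1,[-0.003,0.008,0.15],[0,0,0]],[1,[-0.003,0.008,0.25],[0,0,0]],[1,[-0.003,0.008,0.29],[0,0,0]],[1,[-0.003,0.008,0.29],[0,0,0]],[1,[-0.003,0.008,0.29],[0,0,0]]]'
```

```text
t: 6.3
tcp_pos: [0.6232, 0.1321, 0.0125]
tool_rot: [1.0, 0.018, 0.0, -0.0]
force: [0.1, -0.2, -0.7]
finger_gap: 0.6
```

```bash
python3 -m inch '[[-0.42,[0,0,0],[0,0,0]],[-0.42,[0,0,0],[0,0,0]],[-0.42,[0,0,0],[0,0,0]],[-0.42,[0,0,0],[0,0,0]]]'
python3 -m inch '[[-0.42,[0,0,-0.3],[0,0,0]],[-0.42,[0,0,-0.7],[0,0,0]],[-0.42,[0,0,-1],[0,0,0]],[-0.42,[0,0,-1],[0,0,0]]]'
python3 -c "
from h import *
shot('wrist','w5');shot('top','t5')"
```

```text
t: 6.7
tcp_pos: [0.6233, 0.1321, 0.0128]
tool_rot: [1.0, 0.018, 0.0, -0.0]
force: [0.4, 0.4, 0.4]
finger_gap: 0.711
t: 7.1
tcp_pos: [0.6266, 0.1323, 0.1176]
tool_rot: [1.0, 0.018, 0.005, -0.0]
force: [0.6, 1.3, -0.2]
finger_gap: 0.71
```

View pics/w5.png

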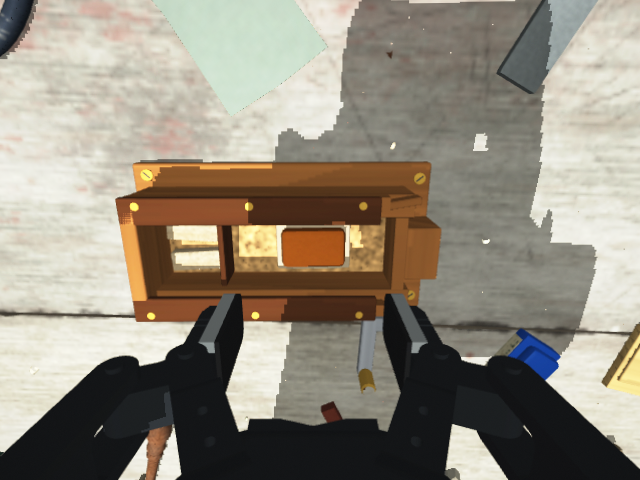

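```bash
python3 -c "
from h import *
to(.5032,-.2323,.15,-13.5)
print(sense()['q'].round(3))"
```

```text
t 7.2 tcp [0.6233 0.1322 0.1133] jaw -87.92 F [-0.1 -0.1 -0. ] gap 0.709
shift [-1.332  3.599 -0.369]
turn [ 2.000e-04 -2.000e-04 -2.067e-01] deg [  0.1  -0.1 -74.4]
[0.034 0.686 1.499 0.    0.955 1.568]
```

```bash
for i in 1 2 3; do python3 -m inch '[[-0.6,[-0.18,0.48,-0.1],[0,0,0]],[-1,[-0.36,0.98,-0.15],[0,0,0]]]' > /dev/null; done
python3 -m inch '[[-1,[-0.25,0.66,0],[0,0,-0.02]],[-1,[-0.25,0.66,0],[0,0,-0.04]],[-1,[-0.25,0.66,0],[0,0,-0.06]],[-1,[-0.25,0.66,0],[0,0,-0.085]],[-1,[-0.25,0.66,0],[0,0,-0.11]],[-1,[-0.25,0.66,0],[0,0,-0.13]],[-1,[-0.25,0.66,0],[0,0,-0.155]],[-1,[-0.25,0.66,0],[0,0,-0.18]],[-1,[-0.25,0.66,0],[0,0,-0.207]],[-1,[-0.25,0.66,0],[0,0,-0.207]]]'
python3 -c "
from h import *
to(.5032,-.2323,.15,-13.5)
shot('wrist','w6')"
```

```text
t: 8.8
tcp_pos: [0.5071, -0.2158, 0.154]
tool_rot: [0.784, 0.621, -0.001, -0.002]
force: [0.4, -0.1, -0.3]
finger_gap: 0.997
t 8.8 tcp [ 0.5071 -0.2158  0.154 ] jaw -13.22 F [ 0.4 -0.1 -0.3] gap 0.997
shift [-0.17  0.    0.04]
turn [-0.0006 -0.0002  0.0008] deg [-0.2 -0.1  0.3]
```

View pics/w6.png

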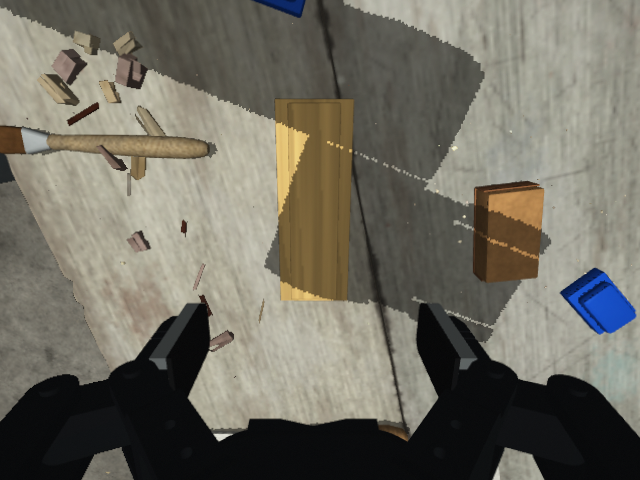

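Run:
```python
from h import *
S=load('w6');P=onplane(S,[[275.5,98],[353.5,98],[347,300],[280.5,300]],.007);print(P.round(4))
c=P.mean(0);y=(P[0]+P[1]-P[2]-P[3]);a=np.degrees(np.arctan2(y[1],y[0]));print(c,a,np.linalg.norm(y)/2,np.linalg.norm(P[0]-P[1]),np.linalg.norm(P[2]-P[3]))
u=y[:2]/np.linalg.norm(y);g=c[:2]-.025*u;print(g);to(g[0],g[1],.002,a-90)
```

```text
[[ 0.4999 -0.1197  0.007 ]
 [ 0.5565 -0.1331  0.007 ]
 [ 0.5179 -0.297   0.007 ]
 [ 0.4602 -0.2835  0.007 ]]
[ 0.50863858 -0.20834891  0.007     ] 76.5652220836572 0.16843864185073898 0.05816878198714024 0.059321020349143334
[ 0.50283012 -0.23266479]
t 8.85 tcp [ 0.5071 -0.2158  0.154 ] jaw -13.27 F [ 0.5  0.3 -0.8] gap 0.997
shift [-0.176  0.003  1.52 ]
turn [-0.0006 -0.0002  0.0005] deg [-0.2 -0.1  0.2]
```

```bash
python3 -m inch '[[-1,[-0.17,0.003,0.4],[0,0,0.0005]],[-1,[-0.176,0.003,0.8],[0,0,0.0005]],[-1,[-0.176,0.003,1],[0,0,0.0005]],[-1,[-0.176,0.003,1],[0,0,0.0005]],[-1,[-0.176,0.003,1],[0,0,0.0005]]]' >/dev/null
python3 -c "
from h import *
to(.5028,-.2327,.003,-13.45)"
```

```text
t 9.35 tcp [ 0.5039 -0.2333  0.0551] jaw -13.61 F [-0.3 -0.2  0.7] gap 0.998
shift [ 0.003 -0.011  0.521]
turn [-0.0004 -0.0002 -0.0004] deg [-0.1 -0.1 -0.2]
```

```bash
python3 -m inch '[[-1,[0.003,-0.01,0.3],[-0.0004,0,-0.0004]],[-1,[0.003,-0.01,0.45],[-0.0004,0,-0.0004]],[-1,[0.003,-0.01,0.52],[-0.0004,0,-0.0004]],[-1,[0.003,-0.01,0.52],[-0.0004,0,-0.0004]],[1,[0.003,-0.01,0.52],[-0.0004,0,-0.0004]],[1,[0.003,-0.01,0.52],[-0.0004,0,-0.0004]],[1,[0.003,-0.01,0.52],[-0.0004,0,-0.0004]],[1,[0.003,-0.01,0.52],[-0.0004,0,-0.0004]],[1,[0.003,-0.01,0.52],[-0.0004,0,-0.0004]]]' 30
python3 -c "
from h import *
to(.5028,-.2327,.003,-13.45)
shot('wrist','w7')"
```

```text
t: 10.25
tcp_pos: [0.5035, -0.2333, 0.0058]
tool_rot: [0.785, 0.62, 0.001, 0.001]
force: [-2.3, 0.4, 10.3]
finger_gap: 0.453
t 10.25 tcp [ 0.5035 -0.2333  0.0058] jaw -13.41 F [-2.3  0.4 10.3] gap 0.453
shift [ 0.005 -0.008  0.028]
turn [0.0004 0.0001 0.0001] deg [0.2 0.  0. ]
```

View pics/w7.png

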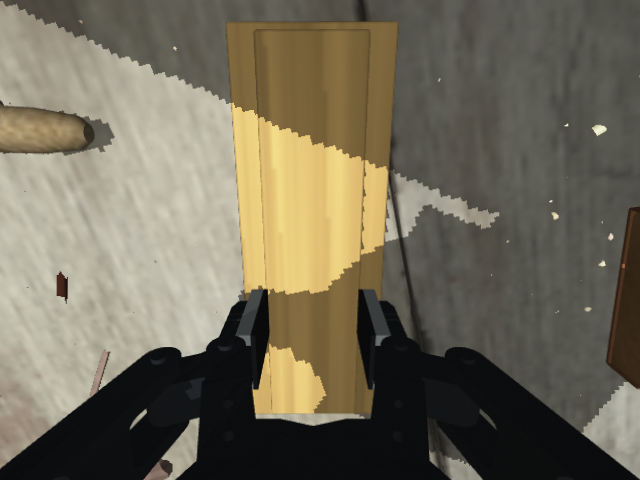

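```bash
python3 -m inch '[[-0.55,[0,0,-0.1],[0,0,0]],[-0.55,[0,0,-0.2],[0,0,0]],[-0.55,[0,0,-0.2],[0,0,0]],[-0.55,[0,0,-0.2],[0,0,0]],[-0.55,[0,0,-0.2],[0,0,0]],[-0.55,[0,0,-0.2],[0,0,0]]]' 30
python3 -c "
from h import *
to(.5028,-.2327,.003,-13.45)
shot('wrist','w8')"
```

```text
t: 10.9
tcp_pos: [0.5033, -0.233, 0.0235]
tool_rot: [0.785, 0.619, 0.001, 0.001]
force: [0.6, -0.5, 0.4]
finger_gap: 0.778
t 10.9 tcp [ 0.5033 -0.233   0.0235] jaw -13.44 F [ 0.6 -0.5  0.4] gap 0.778
shift [ 0.002 -0.006  0.205]
turn [ 0.0003 -0.0001  0.    ] deg [ 0.1 -0.   0. ]
```

View pics/w8.png

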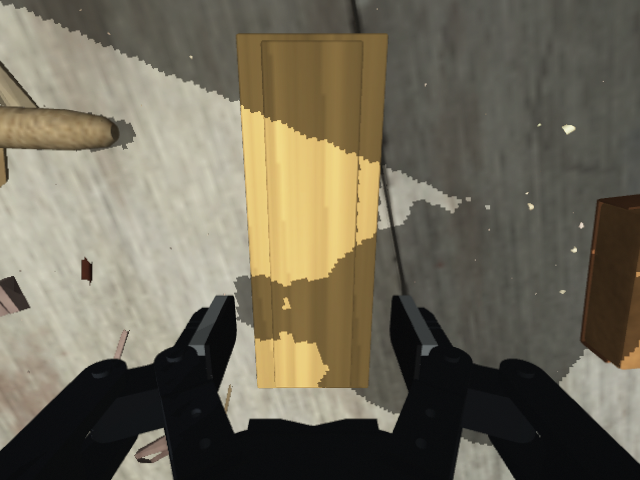

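```bash
python3 -m inch '[[-0.55,[0,0,0.15],[0.0003,0,0]],[-0.55,[0,0,0.22],[0.0003,0,0]],[-0.55,[0,0,0.245],[0.0003,0,0]],[-0.55,[0,0,0.245],[0.0003,0,0]]]'
python3 -m inch '[[-0.55,[0,0,0.02],[0,0,0]],[-0.55,[0,0,0.02],[0,0,0]]]'
python3 -m inch '[[-0.55,[0,0,0.02],[0,0,0]],[-0.55,[0,0,0.02],[0,0,0]]]'
```

```text
t: 11.35
tcp_pos: [0.503, -0.2328, -0.0017]
tool_rot: [0.785, 0.619, -0.0, -0.001]
force: [-0.1, -0.2, -0.4]
finger_gap: 0.774
t: 11.55
tcp_pos: [0.5036, -0.2333, -0.0026]
tool_rot: [0.785, 0.619, 0.0, 0.0]
force: [-0.1, -0.2, -1.4]
finger_gap: 0.775
t: 11.75
tcp_pos: [0.5036, -0.2332, -0.0046]
tool_rot: [0.785, 0.62, 0.0, 0.0]
force: [-0.7, -0.8, 0.1]
finger_gap: 0.776
```

```bash
python3 -m inch '[[0.2,[0,0,0],[0,0,0]],[0.2,[0,0,0],[0,0,0]],[0.2,[0,0,0],[0,0,0]],[0.2,[0,0,0],[0,0,0]]]' 30
python3 -c "
from h import *
to(.5028,-.2327,.003,-13.45)"
```

```text
t: 12.15
tcp_pos: [0.5037, -0.2333, -0.0043]
tool_rot: [0.785, 0.62, 0.0, 0.0]
force: [0.1, 0.4, 3.2]
finger_gap: 0.691
t 12.15 tcp [ 0.5037 -0.2333 -0.0043] jaw -13.44 F [0.1 0.4 3.2] gap 0.691
shift [ 0.003 -0.01  -0.073]
turn [0.0001 0.     0.    ] deg [0.1 0.  0. ]
```

```bash
python3 -m inch '[[0.2,[0,0,-0.2],[0,0,0]],[0.2,[0,0,-0.5],[0,0,0]],[0.2,[0,0,-0.9],[0,0,0]],[0.2,[0,0,-0.9],[0,0,0]],[0.2,[0,0,-0.9],[0,0,0]]]'
python3 -c "
from h import *
to(.6283,-.06,.085,2.1)
shot('wrist','w9')"
```

```text
t: 12.65
tcp_pos: [0.5038, -0.2334, 0.086]
tool_rot: [0.785, 0.62, 0.0, 0.001]
force: [0.1, 0.3, -0.9]
finger_gap: 0.688
t 12.65 tcp [ 0.5038 -0.2334  0.086 ] jaw -13.44 F [ 0.1  0.3 -0.9] gap 0.688
shift [1.976 0.807 0.01 ]
turn [ 0.0003  0.0002 -0.0432] deg [  0.1   0.1 -15.5]
```

View pics/w9.png

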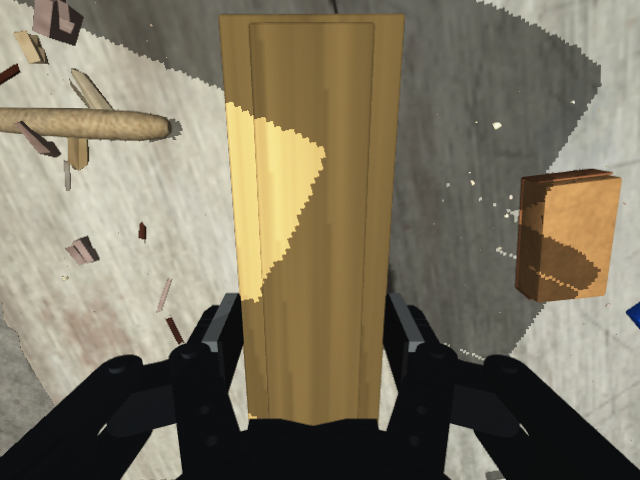

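Run:
```python
from h import *
S=load('w9');s=sense();m=R.from_quat(s['tool_rot']).as_matrix()
P=np.array([[.1105,-.03,-.0113],[.1105,.03,-.0113],[.02,-.03,-.0113],[.02,.03,-.0113]])
print(proj(S,P@m.T+s['tcp_pos']).round(1))
for pitch in(-2,-1,1,2):
    a=np.radians(pitch);Q=P.copy();Q[:,2]+=Q[:,0]*np.tan(a);print(pitch,proj(S,Q@m.T+s['tcp_pos']).round(1)[:2])
```

```text
[[216.4   7.1]
 [407.8   7. ]
 [236.4 272. ]
 [388.6 271.7]]
-2 [[213.2   3.4]
 [411.1   3.3]]
-1 [[214.8   5.3]
 [409.4   5.2]]
1 [[217.9   8.8]
 [406.3   8.7]]
2 [[219.4  10.5]
 [404.8  10.4]]
```

```bash
python3 -m inch '[[0.2,[0.3,0.12,-0.1],[0,0,-0.01]],[0.2,[0.6,0.24,-0.1],[0,0,-0.02]],[0.2,[0.95,0.4,-0.1],[0,0,-0.03]],[0.2,[0.95,0.4,-0.1],[0,0,-0.0432]],[0.2,[0.95,0.4,-0.1],[0,0,-0.0432]]]' >/dev/null
python3 -c "
from h import *
to(.6283,-.065,.085,2.1)"
```

```text
t 13.2 tcp [ 0.5637 -0.1484  0.0933] jaw 2.24 F [-0.  -0.4 -1.1] gap 0.691
shift [0.808 0.678 0.082]
turn [-0.0005 -0.0003  0.0004] deg [-0.2 -0.1  0.1]
```

```bash
python3 -m inch '[[0.2,[0.3,0.25,0],[0,0,0]],[0.2,[0.6,0.5,0],[0,0,0]],[0.2,[0.8,0.68,0],[0,0,0]],[0.2,[0.8,0.68,0],[0,0,0]],[0.2,[0.8,0.68,0],[0,0,0]]]' >/dev/null
python3 -c "
from h import *
to(.6283,-.065,.085,2.1);shot('wrist','w10');shot('side','s10')
p=cv2.imread('pics/s10.png');cv2.imwrite('pics/z6.png',cv2.resize(p[150:310,220:420],None,fx=3.5,fy=3.5))"
```

```text
t 13.7 tcp [ 0.6283 -0.0678  0.094 ] jaw 2.07 F [-0.9  0.5 -1.9] gap 0.687
shift [0.028 0.001 0.09 ]
turn [-0.0004 -0.0001 -0.0001] deg [-0.1 -0.  -0. ]
```

View pics/w10.png

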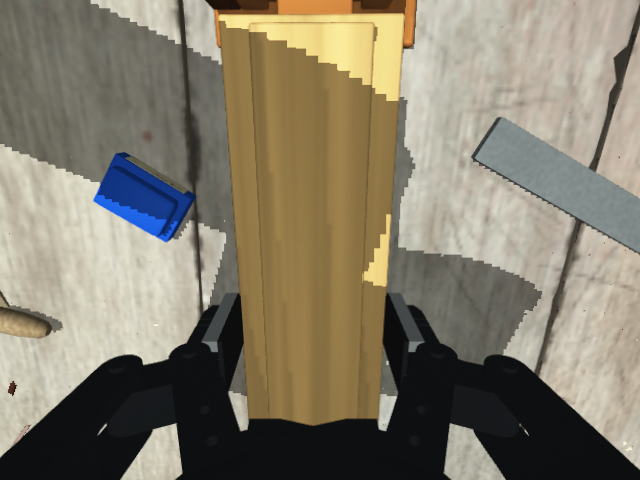

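View pics/z6.png

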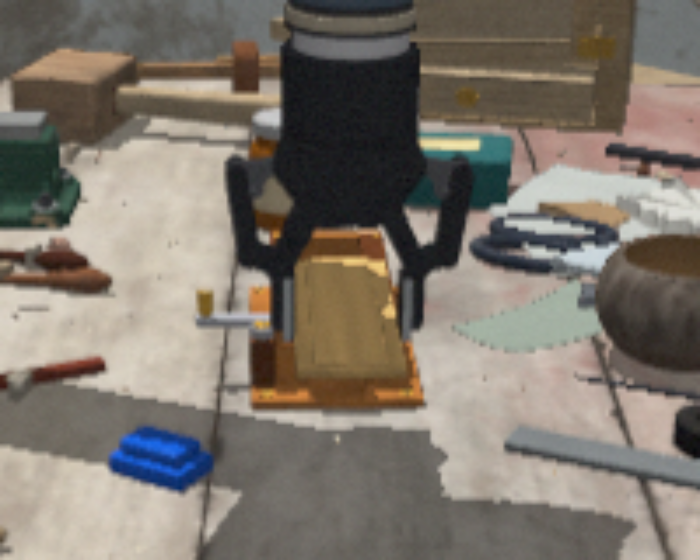

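Run:
```python
from h import *
S=load('w10');A=allpts(S)
def fit(A,mask):
    P=A[mask];P=P[np.isfinite(P).all(1)]
    c=np.c_[P[:,:2]-P[:,:2].mean(0),np.ones(len(P))];k,*_=np.linalg.lstsq(c,P[:,2],rcond=None);r=P[:,2]-c@k;print(P[:,:2].mean(0).round(3),'z',k[2].round(4),'slopes deg',np.degrees(k[:2]).round(2),r.std().round(4))
m=np.zeros((480,640),bool);m[30:380,262:365]=1;fit(A,m)
S2=load('s10');A2=allpts(S2);m=np.zeros((480,640),bool);m[228:254,310:330]=1;fit(A2,m)
# front edge and tail edge corners
print(depthpt(S,[[225,20],[400,20]]).round(4))
```

```text
[ 0.626 -0.023] z 0.1068 slopes deg [-0.26  0.67] 0.0085
[ 0.63  -0.065] z 0.1099 slopes deg [ -1.05 -17.63] 0.0142
[[0.5957 0.0386 0.105 ]
 [0.6515 0.0412 0.1019]]
```

Run:
```python
from h import *
S=load('w10')
P=onplane(S,[[219.5,14],[404.5,14],[246,400],[380.5,400]],.1045);print(P.round(4),P[:2].mean(0),P[2:].mean(0))
d=P[:2].mean(0)-P[2:].mean(0);print(np.degrees(np.arctan2(d[1],d[0])))
O=np.array([.6203,.1566]);a=np.radians(2.1);M=np.array([[np.cos(a),-np.sin(a)],[np.sin(a),np.cos(a)]])
print('lid front in case',(P[:2].mean(0)[:2]-O)@M)
A=allpts(S);d=A[60:360,265:365,2];print(np.percentile(d,[5,25,50,75,95]).round(4),[np.median(d[i:i+60]).round(4) for i in range(0,300,60)])
```

```text
[[ 0.594   0.0403  0.1045]
 [ 0.6522  0.0423  0.1045]
 [ 0.5988 -0.1102  0.1045]
 [ 0.6587 -0.108   0.1045]] [0.62306145 0.04132088 0.1045    ] [ 0.62876071 -0.10910073  0.1045    ]
92.16981954603453
lid front in case [-0.00146466 -0.11530288]
[0.1052 0.1059 0.1063 0.1067 0.1073] [np.float64(0.1062), np.float64(0.1062), np.float64(0.1063), np.float64(0.1063), np.float64(0.1065)]
```

```bash
python3 -m inch '[[0.2,[0,0.01,0.2],[0,0,0]],[0.2,[0,0.01,0.4],[0,0,0]],[0.2,[0,0.01,0.5],[0,0,0]],[0.2,[0,0.01,0.5],[0,0,0]],[0.2,[0.15,0.01,0.5],[0,0,0]],[0.2,[0.15,0.01,0.5],[0,0,0]],[0.2,[0.15,0.01,0.5],[0,0,0]]]'
python3 -c "
from h import *
to(.6283,-.065,.045,2.1);shot('wrist','w11')"
```

```text
t: 14.5
tcp_pos: [0.6305, -0.052, 0.0464]
tool_rot: [0.693, 0.72, 0.0, 0.001]
force: [0.8, -0.6, -1.4]
finger_gap: 0.689
t 14.5 tcp [ 0.6305 -0.052   0.0464] jaw 2.19 F [ 0.8 -0.6 -1.4] gap 0.689
shift [-0.129 -0.027  0.014]
turn [0.0003 0.0001 0.0002] deg [0.1 0.  0.1]
```

View pics/w11.png

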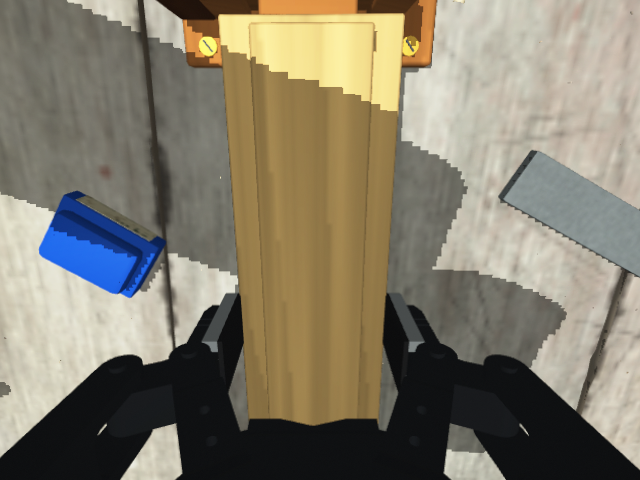

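```bash
python3 -m inch '[[0.2,[0.1,-0.012,0],[0,0,-0.0002]],[0.2,[0.22,-0.012,0.02],[0,0,-0.0002]],[0.2,[0.22,-0.012,0.04],[0,0,-0.0002]],[0.2,[0.22,-0.012,0.05],[0,0,-0.0002]],[0.2,[0.22,-0.012,0.05],[0,0,-0.0002]]]'
python3 -m inch '[[0.2,[0,0,0.02],[0,0,0]],[0.2,[0,0,0.02],[0,0,0]]]'
python3 -c "
from h import *
to(.6283,-.065,.045,2.1);shot('wrist','w12');shot('side','s12')
p=cv2.imread('pics/s12.png');cv2.imwrite('pics/z7.png',cv2.resize(p[190:290,260:380],None,fx=6,fy=6))"
```

```text
t: 15.05
tcp_pos: [0.6279, -0.0306, 0.0401]
tool_rot: [0.693, 0.721, 0.0, 0.0]
force: [0.2, -0.0, -2.0]
finger_gap: 0.69
t: 15.25
tcp_pos: [0.6279, -0.031, 0.0381]
tool_rot: [0.694, 0.72, 0.0, 0.0]
force: [0.1, 0.1, -1.1]
finger_gap: 0.689
t 15.25 tcp [ 0.6279 -0.031   0.0381] jaw 2.16 F [ 0.1  0.1 -1.1] gap 0.689
shift [-0.34  -0.009 -0.068]
turn [0.     0.     0.0002] deg [0.  0.  0.1]
```

View pics/w12.png

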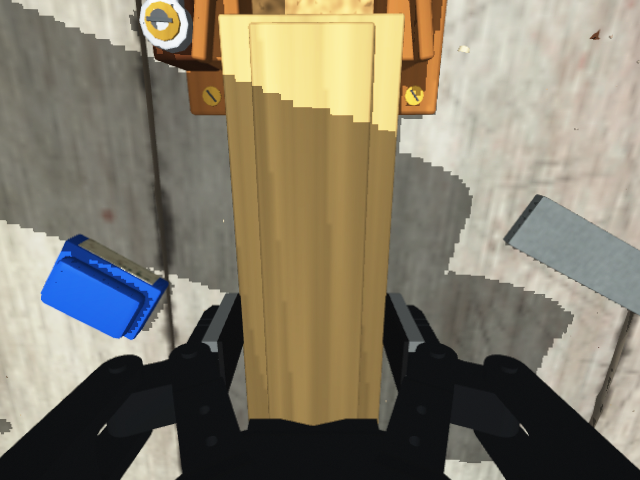

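View pics/z7.png

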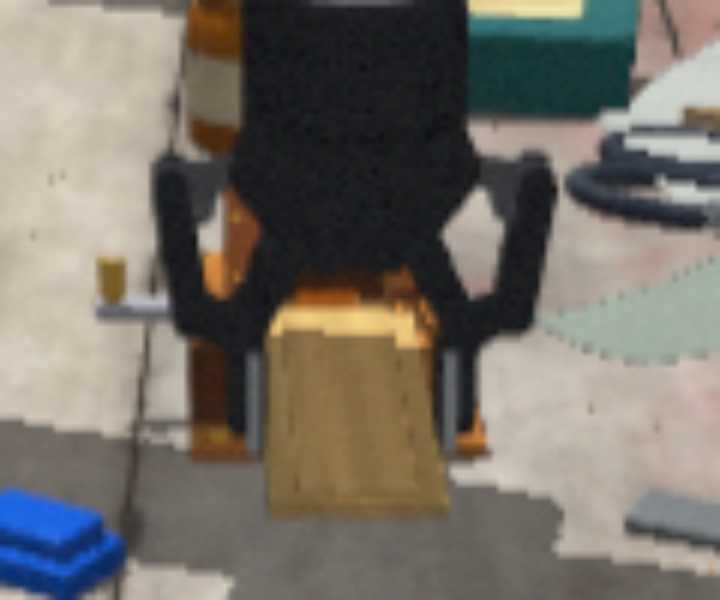

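```bash
python3 -m inch '[[0.2,[0,0,0.01],[0,0,0]],[0.2,[0,0,0.01],[0,0,0]]]'
python3 -m inch '[[0.2,[0,0,0.01],[0,0,0]],[0.2,[0,0,0.01],[0,0,0]]]'
```

```text
t: 15.55
tcp_pos: [0.6279, -0.0308, 0.0373]
tool_rot: [0.694, 0.72, 0.0, 0.0]
force: [0.5, -0.1, -1.2]
finger_gap: 0.691
t: 15.75
tcp_pos: [0.6279, -0.0307, 0.0364]
tool_rot: [0.694, 0.72, 0.0, 0.0]
force: [0.4, 0.8, -1.7]
finger_gap: 0.689
```

```bash
python3 -m inch '[[0.2,[0.05,0,0],[0,0,0]],[0.2,[0.1,0,0],[0,0,0]],[0.2,[0.16,0,0],[0,0,0]],[0.2,[0.16,0,0],[0,0,0]],[0.2,[0.16,0,0],[0,0,0]]]'
python3 -m inch '[[0.2,[0.05,0,0],[0,0,0]],[0.2,[0.1,0,0],[0,0,0]],[0.2,[0.1,0,0],[0,0,0]]]'
python3 -c "
from h import *
to(.6283,-.065,.045,2.1);shot('wrist','w13')"
```

```text
t: 16.25
tcp_pos: [0.6274, -0.0143, 0.0365]
tool_rot: [0.693, 0.721, 0.0, 0.0]
force: [0.3, -0.2, -1.8]
finger_gap: 0.689
t: 16.55
tcp_pos: [0.6268, -0.0039, 0.0364]
tool_rot: [0.693, 0.721, 0.0, 0.0]
force: [0.0, 0.2, -0.9]
finger_gap: 0.688
t 16.55 tcp [ 0.6268 -0.0039  0.0364] jaw 2.22 F [ 0.   0.2 -0.9] gap 0.688
shift [-0.611 -0.009 -0.086]
turn [ 0.     -0.      0.0003] deg [ 0.  -0.   0.1]
```

View pics/w13.png

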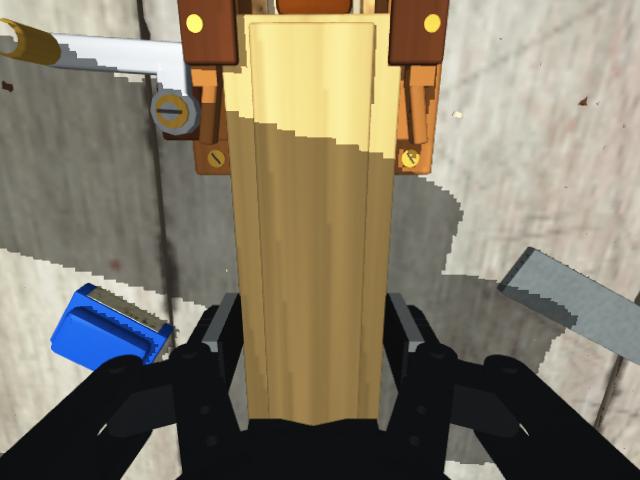

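```bash
python3 -m inch '[[0.2,[0.08,0,0],[0,0,0]],[0.2,[0.16,0,0],[0,0,0]],[0.2,[0.24,0,0],[0,0,0]],[0.2,[0.24,0,0],[0,0,0]]]'
python3 -m inch '[[0.2,[0.08,0,0],[0,0,0]],[0.2,[0.16,0,0],[0,0,0]],[0.2,[0.2,0,0],[0,0,0]],[0.2,[0.2,0,0],[0,0,0]],[0.2,[0.2,0,0],[0,0,0]]]'
python3 -c "
from h import *
to(.6283,-.065,.045,2.1);shot('wrist','w14')"
```

```text
t: 17.0
tcp_pos: [0.6258, 0.0208, 0.0364]
tool_rot: [0.693, 0.721, 0.0, -0.0]
force: [0.6, 0.6, -2.0]
finger_gap: 0.689
t: 17.5
tcp_pos: [0.6254, 0.0393, 0.0364]
tool_rot: [0.693, 0.721, 0.0, 0.0]
force: [-0.4, -1.0, -2.2]
finger_gap: 0.692
t 17.5 tcp [0.6254 0.0393 0.0364] jaw 2.2 F [-0.4 -1.  -2.2] gap 0.692
shift [-1.044 -0.011 -0.085]
turn [0.0001 0.0001 0.0003] deg [0.  0.  0.1]
```

View pics/w14.png

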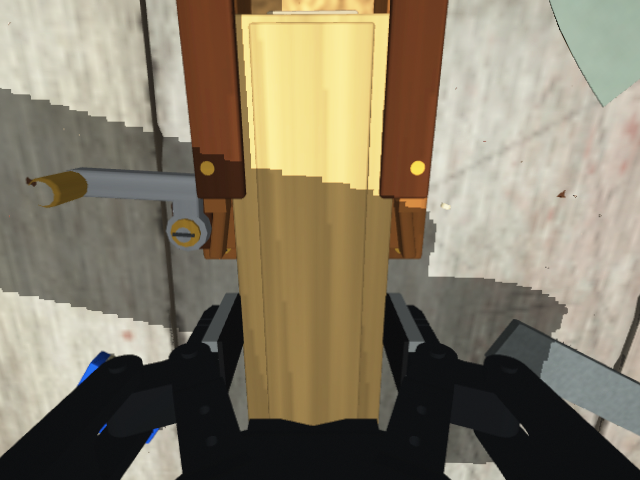

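```bash
python3 -m inch '[[-0.6,[0,0,0],[0,0,0]],[-0.6,[0,0,0],[0,0,0]],[-0.6,[0,0,0],[0,0,0]],[-0.6,[0,0,0],[0,0,0]]]'
python3 -m inch '[[-0.6,[0,0,-0.2],[0,0,0]],[-0.6,[0,0,-0.5],[0,0,0]],[-0.6,[0,0,-0.8],[0,0,0]],[-0.6,[0,0,-0.8],[0,0,0]]]'
python3 -c "
from h import *
to(.6283,-.065,.1,2.1);shot('wrist','w15');shot('side','s15')
p=cv2.imread('pics/s15.png');cv2.imwrite('pics/z8.png',cv2.resize(p[190:290,260:380],None,fx=6,fy=6))"
```

```text
t: 17.95
tcp_pos: [0.6255, 0.0391, 0.0366]
tool_rot: [0.694, 0.72, 0.0, 0.0]
force: [0.7, -0.5, -0.4]
finger_gap: 0.803
t: 18.35
tcp_pos: [0.6285, 0.0389, 0.1209]
tool_rot: [0.693, 0.72, 0.003, 0.004]
force: [0.7, -0.1, -0.3]
finger_gap: 0.798
t 18.35 tcp [0.6285 0.0389 0.1209] jaw 2.18 F [ 0.7 -0.1 -0.3] gap 0.798
shift [-1.038 -0.044  0.21 ]
turn [0.0016 0.0002 0.0002] deg [0.6 0.1 0.1]
```

View pics/w15.png

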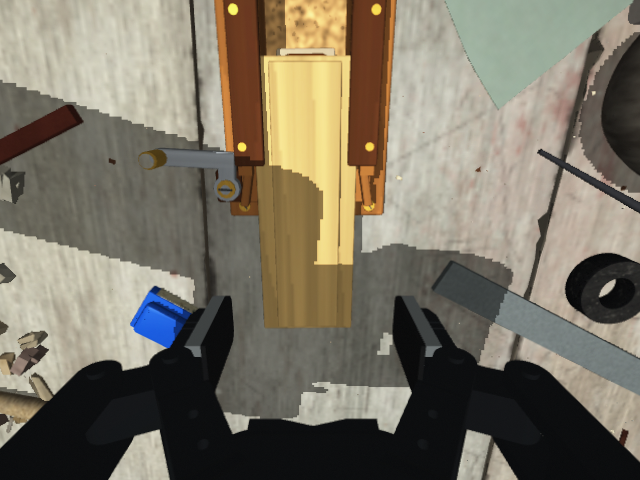

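View pics/z8.png

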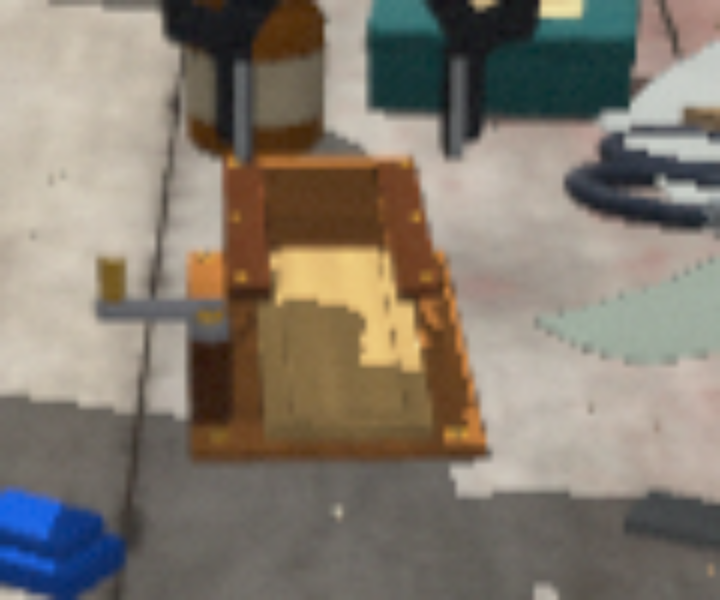

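Run:
```python
from h import *
S=load('w15');P=onplane(S,[[264,328],[351,328],[262,56],[351,56]],.047);O=np.array([.6203,.1566]);a=np.radians(2.1);M=np.array([[np.cos(a),-np.sin(a)],[np.sin(a),np.cos(a)]])
print(((P[:,:2]-O)@M*1e3).round(1))
t=O+M@[0,-.205];print(t);to(t[0],t[1],.1,2.1)
```

```text
[[ -29.8 -176.5]
 [  29.7 -176.9]
 [ -23.7   -8.6]
 [  24.1   -8.5]]
[ 0.62781196 -0.04826232]
t 18.45 tcp [0.6256 0.0392 0.1172] jaw 2.18 F [-0.6 -0.7 -0.4] gap 0.804
shift [-0.875 -0.012  0.172]
turn [0.0003 0.0001 0.0002] deg [0.1 0.  0.1]
```

```bash
python3 -m inch '[[1,[-0.4,-0.01,0],[0,0,0]],[1,[-0.8,-0.01,0],[0,0,0]],[1,[-0.9,-0.01,0],[0,0,0]],[1,[-0.9,-0.01,0],[0,0,0]],[1,[-0.9,-0.01,0.2],[0,0,0]],[1,[-0.9,-0.01,0.5],[0,0,0]],[1,[-0.9,-0.01,0.73],[0,0,0]],[1,[-0.9,-0.01,0.73],[0,0,0]],[1,[-0.9,-0.01,0.73],[0,0,0]]]' 30
python3 -c "
from h import *
to(.6278,-.0483,.0435,2.1);shot('wrist','w16')"
```

```text
t: 19.35
tcp_pos: [0.6271, -0.0493, 0.0428]
tool_rot: [0.693, 0.721, -0.0, -0.001]
force: [0.4, -0.4, 0.5]
finger_gap: -0.004
t 19.35 tcp [ 0.6271 -0.0493  0.0428] jaw 2.25 F [ 0.4 -0.4  0.5] gap -0.004
shift [ 0.01   0.007 -0.007]
turn [-0.0002 -0.0001  0.0004] deg [-0.1 -0.   0.1]
```

View pics/w16.png

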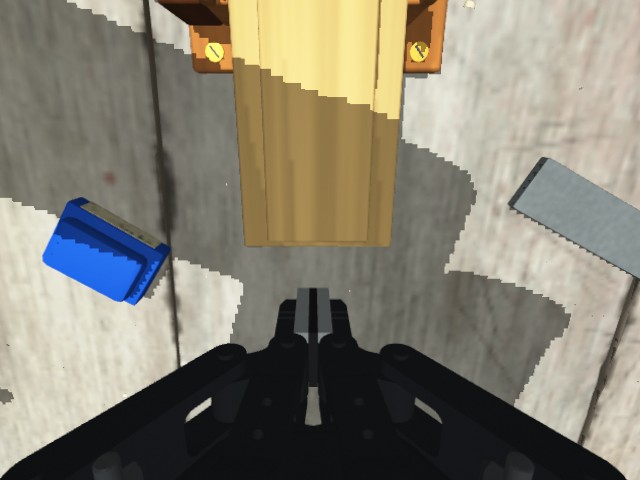

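```bash
python3 -m inch '[[1,[0.08,0.015,-0.005],[0,0,0]],[1,[0.16,0.015,-0.005],[0,0,0]],[1,[0.24,0.015,-0.005],[0,0,0]],[1,[0.32,0.015,-0.005],[0,0,0]],[1,[0.4,0.015,-0.005],[0,0,0]],[1,[0.4,0.015,-0.005],[0,0,0]]]'
python3 -m inch '[[1,[0.08,0,0],[0,0,0]],[1,[0.16,0,0],[0,0,0]],[1,[0.24,0,0],[0,0,0]],[1,[0.32,0,0],[0,0,0]],[1,[0.4,0,0],[0,0,0]],[1,[0.45,0,0],[0,0,0]],[1,[0.45,0,0],[0,0,0]]]'
python3 -c "
from h import *
to(.6278,-.0483,.0435,2.1);shot('wrist','w17')"
```

```text
t: 20.0
tcp_pos: [0.6277, -0.0093, 0.0442]
tool_rot: [0.693, 0.721, 0.0, 0.0]
force: [-0.8, 0.1, 1.2]
finger_gap: -0.006
t: 20.7
tcp_pos: [0.6262, 0.0353, 0.0442]
tool_rot: [0.693, 0.721, 0.001, 0.0]
force: [0.5, -0.4, 3.4]
finger_gap: -0.002
t 20.7 tcp [0.6262 0.0353 0.0442] jaw 2.22 F [ 0.5 -0.4  3.4] gap -0.002
shift [-0.836 -0.016  0.007]
turn [ 0.0002 -0.      0.0003] deg [ 0.1 -0.   0.1]
```

View pics/w17.png

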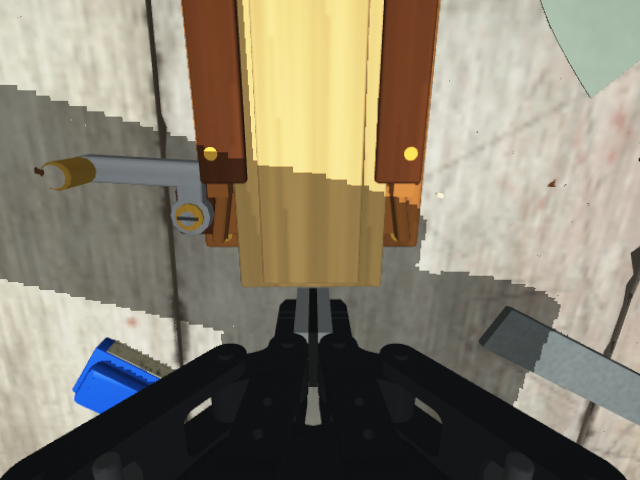

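```bash
python3 -m inch '[[1,[0.05,0.01,0],[0,0,0]],[1,[0.1,0.01,0],[0,0,0]],[1,[0.15,0.01,0],[0,0,0]],[1,[0.15,0.01,0],[0,0,0]]]'
python3 -m inch '[[1,[0.03,0,0],[0,0,0]],[1,[0.05,0,0],[0,0,0]],[1,[0.05,0,0],[0,0,0]]]'
python3 -c "
from h import *
to(.6278,-.0483,.0435,2.1);shot('wrist','w18')"
```

```text
t: 21.15
tcp_pos: [0.6258, 0.0503, 0.0435]
tool_rot: [0.693, 0.721, -0.0, -0.0]
force: [-0.0, 0.5, -0.0]
finger_gap: 0.0
t: 21.45
tcp_pos: [0.6261, 0.0546, 0.0438]
tool_rot: [0.693, 0.72, 0.0, 0.0]
force: [0.4, 0.1, -0.1]
finger_gap: -0.002
t 21.45 tcp [0.6261 0.0546 0.0438] jaw 2.19 F [ 0.4  0.1 -0.1] gap -0.002
shift [-1.029 -0.022  0.003]
turn [ 0.     -0.      0.0003] deg [ 0.  -0.   0.1]
```

View pics/w18.png

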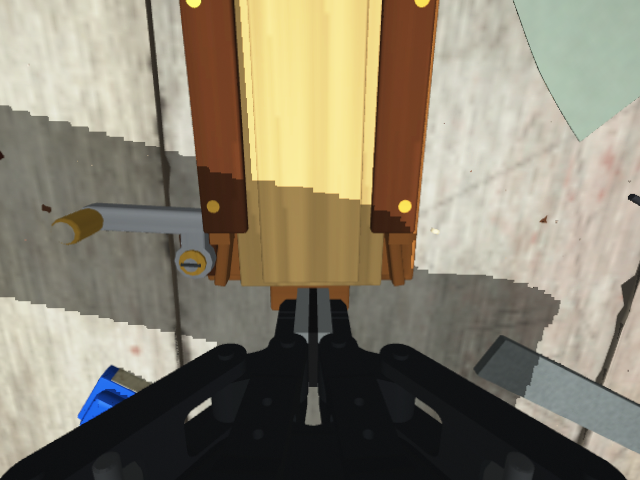

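Nearly home (tail at row 286, flush with wall ends within about 1 mm). Push gently until resistance.

```bash
for i in 1 2; do python3 -m inch '[[1,[0.01,0,0],[0,0,0]],[1,[0.02,0,0],[0,0,0]],[1,[0.02,0,0],[0,0,0]]]' | egrep 'tcp_pos|force'; done
```

```text
tcp_pos: [0.6262, 0.0563, 0.044]
force: [0.6, -0.7, 0.9]
tcp_pos: [0.6262, 0.0571, 0.044]
force: [0.7, -4.9, 0.7]
```

```bash
python3 -m inch '[[1,[0.01,0,0],[0,0,0]],[1,[0.01,0,0],[0,0,0]]]' | egrep 'tcp_pos|force'
python3 -m inch '[[1,[-0.1,0,0],[0,0,0]],[1,[-0.3,0,-0.2],[0,0,0]],[1,[-0.4,0,-0.6],[0,0,0]],[1,[-0.4,0,-1],[0,0,0]],[1,[-0.4,0,-1],[0,0,0]]]'
python3 -c "
from h import *
shot('wrist','w19')"
```

```text
tcp_pos: [0.6262, 0.0572, 0.044]
force: [-1.2, -7.5, -1.4]
t: 22.8
tcp_pos: [0.6318, 0.0184, 0.15]
tool_rot: [0.694, 0.72, 0.004, 0.005]
force: [1.0, -0.2, 0.8]
finger_gap: 0.002
```

View pics/w19.png

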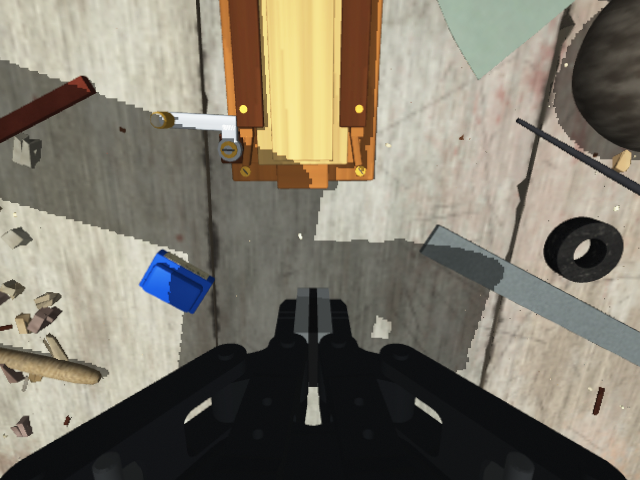

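Run:
```python
from h import *
S=load('w19');p=S['p'];cv2.imwrite('pics/z9.png',cv2.resize(p[90:200,140:270],None,fx=5.4,fy=5.4,interpolation=2))
S=load('w18');p=S['p'];cv2.imwrite('pics/z10.png',cv2.resize(p[190:290,40:220],None,fx=4,fy=4,interpolation=2))
```

```text
(no output)
```

View pics/z9.png

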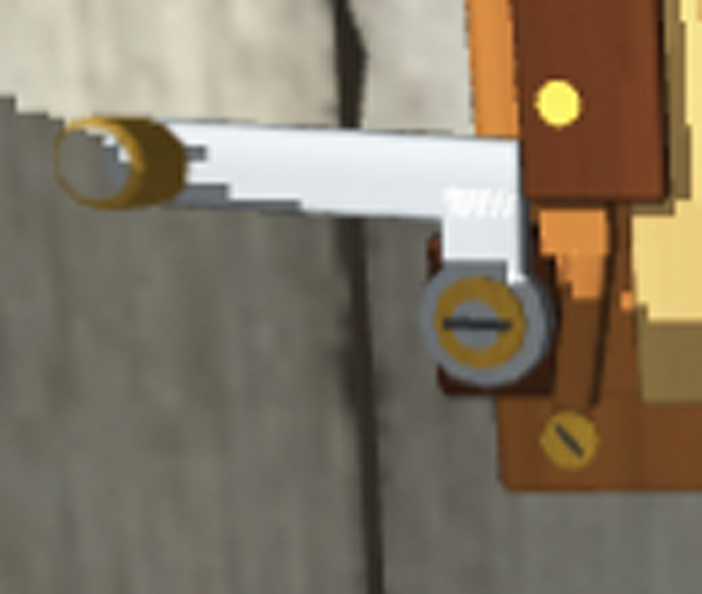

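View pics/z10.png

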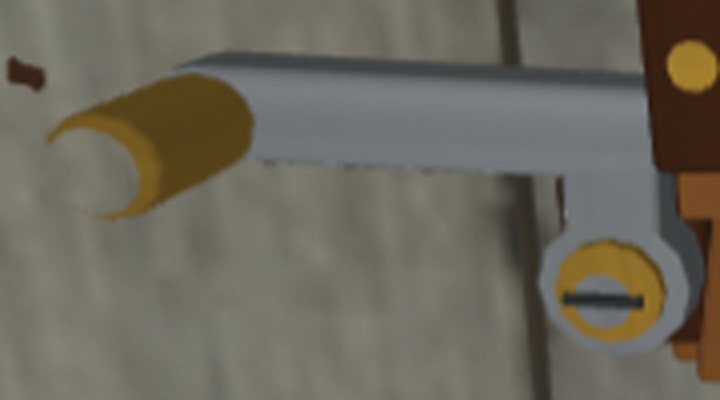

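Run:
```python
from h import *
for f,k,pv in(('w19',(158.3,120.2),(228.9,150)),('w18',(63.8,232.5),(192.5,263))):
    S=load(f);K=onplane(S,k,.066)[0];V=onplane(S,pv,.052)[0];d=K-V
    print(f,K.round(4),V.round(4),np.hypot(*d[:2]).round(4),'ang',np.degrees(np.arctan2(d[1],d[0])))
s=sense();print(s['q'].round(3))
to(.5,.1,.1,90)
```

```text
w19 [0.5383 0.0915 0.066 ] [0.576  0.0746 0.052 ] 0.0413 ang 155.8357437817743
w18 [0.5382 0.0921 0.066 ] [0.5764 0.0763 0.052 ] 0.0413 ang 157.53255677081788
[-1.470e-01  6.310e-01  1.501e+00  1.000e-03  1.002e+00 -1.850e-01]
t 22.85 tcp [0.6299 0.0189 0.1473] jaw 2.14 F [ 1.   0.6 -1. ] gap 0.002
shift [ 0.859 -1.271  0.462]
turn [ 0.0009  0.001  -0.2441] deg [  0.3   0.4 -87.9]
```

```bash
python3 -c "
from h import *
to(.5383,.0917,.13,-114)"
```

```text
t 22.85 tcp [0.6299 0.0189 0.1473] jaw 2.14 F [ 1.   0.6 -1. ] gap 0.002
shift [ 0.762 -0.889  0.166]
turn [ 0.0011  0.0008 -0.1774] deg [  0.4   0.3 -63.9]
```

```bash
python3 -m inch '[[0.6,[0.2,-0.2,0],[0,0,0.02]],[0.6,[0.4,-0.4,0],[0,0,0.045]],[0.6,[0.76,-0.8,0],[0,0,0.07]],[0.6,[0.76,-0.89,0.1],[0,0,0.095]],[0.6,[0.76,-0.89,0.16],[0,0,0.12]],[0.6,[0.76,-0.89,0.16],[0,0,0.14]],[0.6,[0.76,-0.89,0.16],[0,0,0.165]],[0.6,[0.76,-0.89,0.16],[0,0,0.19]],[0.6,[0.76,-0.89,0.16],[0,0,0.21]],[0.6,[0.76,-0.89,0.16],[0,0,0.235]],[0.6,[0.76,-0.89,0.16],[0,0,0.255]],[0.6,[0.76,-0.89,0.16],[0,0,0.28]],[0.6,[0.76,-0.89,0.16],[0,0,0.3]],[0.6,[0.76,-0.89,0.16],[0,0,0.3225]],[0.6,[0.76,-0.89,0.16],[0,0,0.3225]],[0.6,[0.76,-0.89,0.16],[0,0,0.3225]]]' 20
python3 -c "
from h import *
to(.5383,.0917,.1,-114);print(sense()['q'].round(2));shot('wrist','w20')"
```

```text
t: 24.45
tcp_pos: [0.5349, 0.092, 0.127]
tool_rot: [0.979, -0.206, -0.001, 0.0]
force: [-0.6, 0.3, 0.3]
finger_gap: 0.196
t 24.45 tcp [0.5349 0.092  0.127 ] jaw -113.75 F [-0.6  0.3  0.3] gap 0.196
shift [ 0.033 -0.011  0.27 ]
turn [0.0001 0.0002 0.0007] deg [0.  0.1 0.2]
[-0.04  0.57  1.73  0.    0.84  1.95]
```

View pics/w20.png

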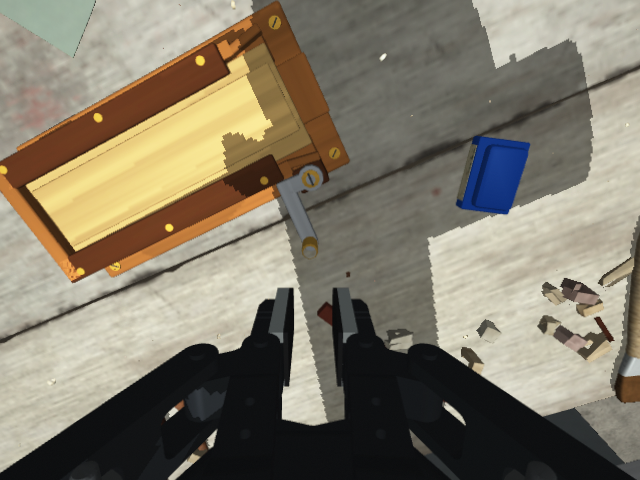

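Run:
```python
from h import *
S=load('w20');p=S['p'];cv2.imwrite('pics/z11.png',cv2.resize(p[150:280,250:360],None,fx=4.5,fy=4.5,interpolation=2))
print(onplane(S,(309,252.5),.066),onplane(S,(311,178.5),.052))
```

```text
[[0.53724246 0.09185405 0.066     ]] [[0.57523771 0.07376776 0.052     ]]
```

View pics/z11.png

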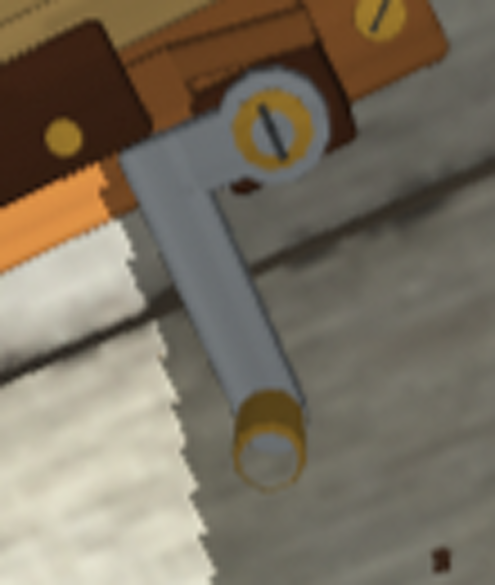

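```bash
python3 -m inch '[[0.6,[0.028,-0.011,0.3],[0,0,0.0005]],[0.6,[0.028,-0.011,0.3],[0,0,0.0005]],[0.6,[0.028,-0.011,0.5],[0,0,0.0005]],[0.6,[0.028,-0.011,0.72],[0,0,0.0005]],[0.6,[0.028,-0.011,0.72],[0,0,0.0005]],[0.6,[0.028,-0.011,0.72],[0,0,0.0005]]]'
python3 -c "
from h import *
to(.5378,.0917,.055,-114);shot('wrist','w21')"
```

```text
t: 25.1
tcp_pos: [0.5386, 0.0918, 0.0563]
tool_rot: [0.978, -0.208, -0.0, 0.0]
force: [0.0, 0.4, -0.0]
finger_gap: 0.203
t 25.1 tcp [0.5386 0.0918 0.0563] jaw -114.06 F [ 0.   0.4 -0. ] gap 0.203
shift [-0.007  0.004  0.013]
turn [ 0.      0.     -0.0002] deg [ 0.   0.  -0.1]
```

View pics/w21.png

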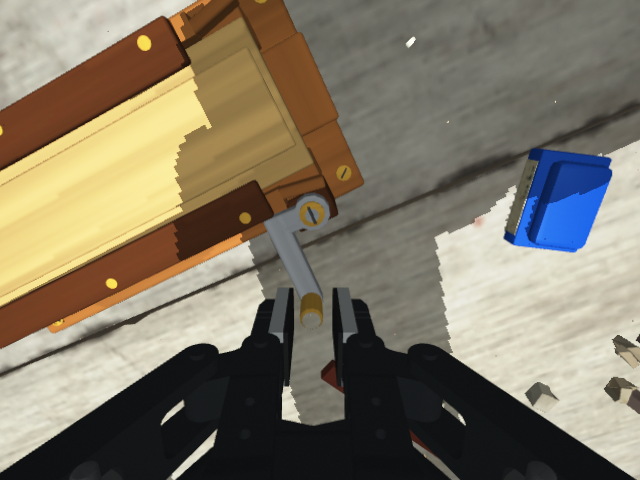

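```bash
python3 -m inch '[[0.6,[0.004,0.056,0],[0,0,-0.022]],[0.6,[0.016,0.112,0],[0,0,-0.0445]],[0.6,[0.035,0.165,0],[0,0,-0.0667]],[0.6,[0.0615,0.215,0],[0,0,-0.089]],[0.6,[0.095,0.26,0],[0,0,-0.111]],[0.6,[0.1185,0.286,0],[0,0,-0.125]],[0.6,[0.1185,0.286,0],[0,0,-0.125]],[0.6,[0.1185,0.286,0],[0,0,-0.125]]]'
python3 -c "
from h import *
to(.5755,.0750,.055);shot('wrist','w22')"
```

```text
t: 25.95
tcp_pos: [0.5385, 0.0608, 0.0569]
tool_rot: [0.984, 0.181, 0.001, 0.0]
force: [-0.0, 0.3, 0.4]
finger_gap: 0.204
t 25.95 tcp [0.5385 0.0608 0.0569] jaw -69.2 F [-0.   0.3  0.4] gap 0.204
shift [ 0.396 -0.002  0.02 ]
```

View pics/w22.png

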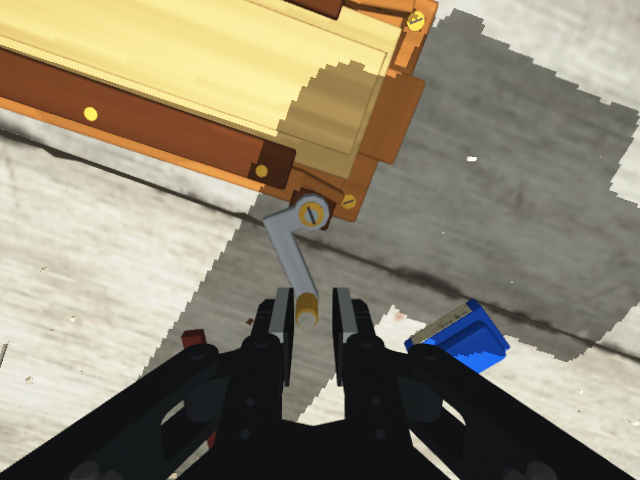

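```bash
python3 -m inch '[[0.6,[0.004,0.056,0],[0,0,-0.022]],[0.6,[0.016,0.112,0],[0,0,-0.0445]],[0.6,[0.035,0.165,0],[0,0,-0.0667]],[0.6,[0.0615,0.215,0],[0,0,-0.089]],[0.6,[0.095,0.26,0],[0,0,-0.111]],[0.6,[0.1185,0.286,0],[0,0,-0.125]],[0.6,[0.1185,0.286,0],[0,0,-0.125]],[0.6,[0.1185,0.286,0],[0,0,-0.125]]]'
python3 -c "
from h import *
to(.5755,.0750,.055)"
python3 -m inch '[[0.6,[0.004,0.056,0],[0,0,-0.022]],[0.6,[0.016,0.112,0],[0,0,-0.0445]],[0.6,[0.035,0.165,0],[0,0,-0.0667]],[0.6,[0.0615,0.215,0],[0,0,-0.089]],[0.6,[0.095,0.26,0],[0,0,-0.111]],[0.6,[0.1185,0.286,0],[0,0,-0.125]],[0.6,[0.1185,0.286,0],[0,0,-0.125]],[0.6,[0.1185,0.286,0],[0,0,-0.125]]]'
python3 -c "
from h import *
to(.5755,.0750,.055);shot('wrist','w23')"
```

```text
t: 26.8
tcp_pos: [0.5591, 0.0385, 0.0561]
tool_rot: [0.84, 0.543, 0.0, 0.0]
force: [-0.2, -0.2, -0.0]
finger_gap: 0.203
t 26.8 tcp [0.5591 0.0385 0.0561] jaw -24.23 F [-0.2 -0.2 -0. ] gap 0.203
shift [ 0.4   -0.     0.011]
t: 27.6
tcp_pos: [0.5898, 0.0377, 0.0559]
tool_rot: [0.568, 0.823, 0.0, 0.0]
force: [-0.6, 0.3, -0.6]
finger_gap: 0.2
t 27.6 tcp [0.5898 0.0377 0.0559] jaw 20.75 F [-0.6  0.3 -0.6] gap 0.2
shift [ 0.4   -0.002  0.009]
```

View pics/w23.png

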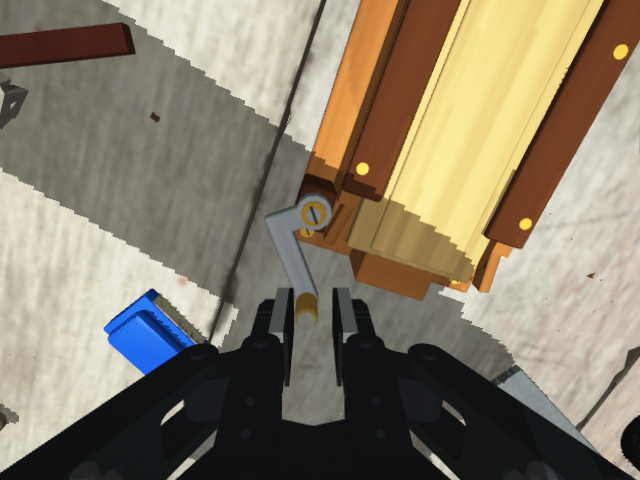

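```bash
python3 -m inch '[[0.6,[0.004,0.056,0],[0,0,-0.022]],[0.6,[0.016,0.112,0],[0,0,-0.0445]],[0.6,[0.035,0.165,0],[0,0,-0.0667]],[0.6,[0.0615,0.215,0],[0,0,-0.089]],[0.6,[0.095,0.26,0],[0,0,-0.111]],[0.6,[0.095,0.26,0],[0,0,-0.111]],[0.6,[0.095,0.26,0],[0,0,-0.111]]]'
python3 -c "
from h import *
to(.5755,.0750,.055);shot('wrist','w24')"
```

```text
t: 28.35
tcp_pos: [0.6107, 0.0557, 0.0559]
tool_rot: [0.253, 0.967, -0.0, 0.0]
force: [0.1, -0.0, 0.6]
finger_gap: 0.199
t 28.35 tcp [0.6107 0.0557 0.0559] jaw 60.66 F [ 0.1 -0.   0.6] gap 0.199
shift [ 0.401 -0.004  0.009]
```

View pics/w24.png

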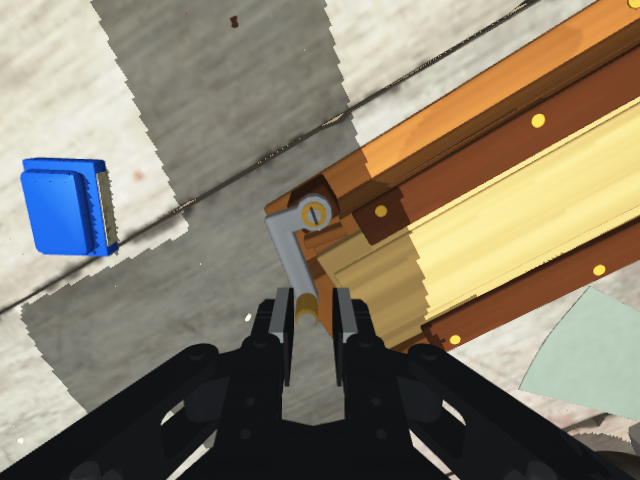

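```bash
python3 -m inch '[[0.6,[0.001,0.028,0],[0,0,-0.011]],[0.6,[0.004,0.056,0],[0,0,-0.022]],[0.6,[0.004,0.056,0],[0,0,-0.022]]]'
python3 -m inch '[[0.6,[0.0,0.015,0],[0,0,-0.005]],[0.6,[0.001,0.03,0],[0,0,-0.01]],[0.6,[0.001,0.03,0],[0,0,-0.01]]]'
python3 -m inch '[[0.6,[0.0,0.01,0],[0,0,0]],[0.6,[0.0,0.015,0],[0,0,0]],[0.6,[0.0,0.015,0],[0,0,0]]]'
```

```text
t: 28.7
tcp_pos: [0.6132, 0.0606, 0.0559]
tool_rot: [0.185, 0.983, -0.0, 0.0]
force: [0.1, -0.8, -0.2]
finger_gap: 0.201
t: 29.0
tcp_pos: [0.6144, 0.0636, 0.0559]
tool_rot: [0.153, 0.988, -0.0, 0.0]
force: [-0.9, 0.1, 0.3]
finger_gap: 0.2
t: 29.3
tcp_pos: [0.6148, 0.0646, 0.0559]
tool_rot: [0.153, 0.988, -0.0, 0.0]
force: [-0.4, -2.3, 0.4]
finger_gap: 0.201
```

```bash
python3 -m inch '[[0.6,[0.0,0.01,0],[0,0,0]],[0.6,[0.0,0.01,0],[0,0,0]]]'
python3 -c "
from h import *
shot('wrist','w25')"
```

```text
t: 29.5
tcp_pos: [0.6149, 0.0648, 0.0559]
tool_rot: [0.153, 0.988, -0.001, 0.0]
force: [-1.9, -5.0, 0.6]
finger_gap: 0.203
```

View pics/w25.png

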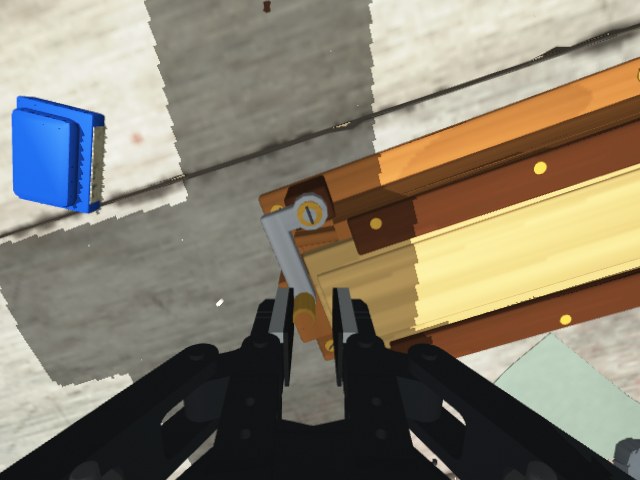

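```bash
python3 -m inch '[[0.6,[0.0,-0.03,0],[0,0,0]],[0.6,[0.0,-0.03,0],[0,0,0]],[0.6,[0.0,-0.03,-0.2],[0,0,0]],[0.6,[0.0,-0.03,-0.6],[0,0,0]],[0.6,[-0.5,-0.03,-1],[0,0,0]],[0.6,[-1,-0.03,-1],[0,0,0]],[0.6,[-1,-0.03,-1],[0,0,0]],[0.6,[-1,-0.03,-1],[0,0,0]]]'
python3 -c "
from h import *
shot('wrist','w26');shot('top','t26')
p=cv2.imread('pics/t26.png');cv2.imwrite('pics/z12.png',cv2.resize(p[190:300,235:465],None,fx=3.4,fy=3.4,interpolation=2))"
```

```text
t: 30.35
tcp_pos: [0.7118, 0.0323, 0.1567]
tool_rot: [0.154, 0.988, 0.0, 0.002]
force: [-0.9, 1.0, -0.9]
finger_gap: 0.198
```

View pics/w26.png

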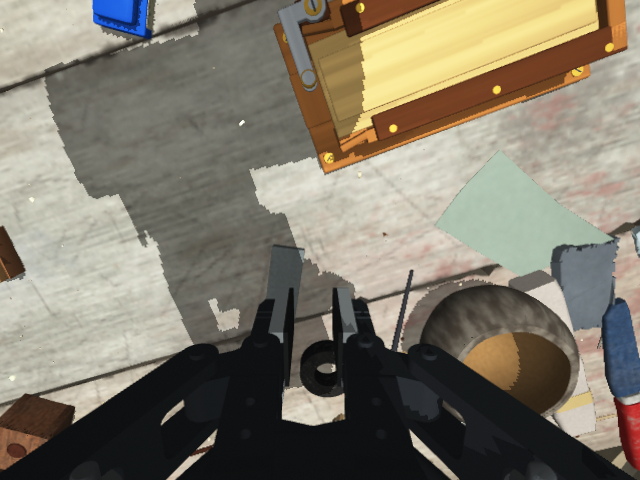

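View pics/z12.png

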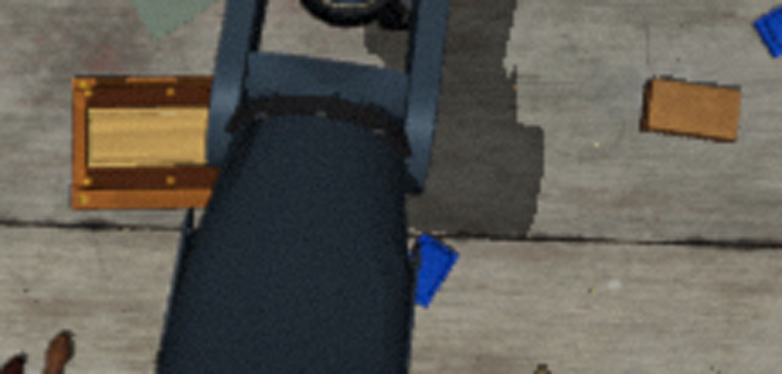

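Run:
```python
from h import *
S=load('w26');p=S['p'];cv2.imwrite('pics/z13.png',cv2.resize(p[0:190,260:430],None,fx=3.1,fy=3.1,interpolation=2))
K=onplane(S,(308,78.5),.066)[0];V=onplane(S,(314,7),.052)[0];print(K,V,np.degrees(np.arctan2(*(K-V)[[1,0]])), np.hypot(*(K-V)[:2]))
O=np.array([.6203,.1566]);a=np.radians(2.1);M=np.array([[np.cos(a),-np.sin(a)],[np.sin(a),np.cos(a)]])
print('knob case',(K[:2]-O)@M)
```

```text
[0.61403628 0.05918763 0.066     ] [0.57737008 0.07466883 0.052     ] -22.890451386552527 0.039800469963872404
knob case [-0.00982907 -0.09711742]
```

View pics/z13.png

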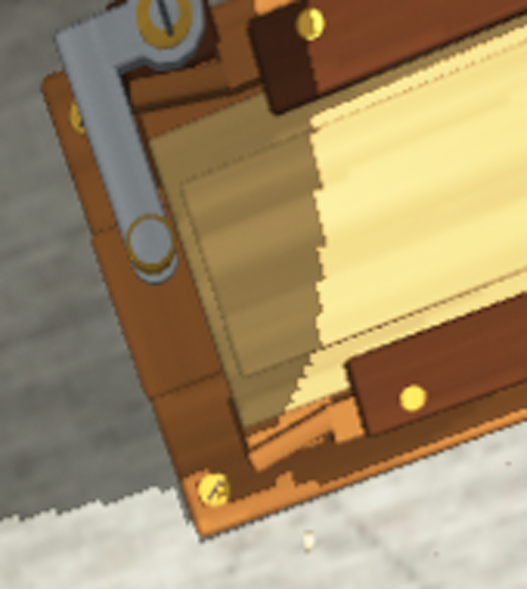

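```bash
python3 -c "
from h import *
s=sense();print(s['t'],s['qd'].round(3),s['force'].round(1));print(sign_off())"
```

```text
30.45 [ 0.007 -0.004  0.032 -0.004 -0.001  0.001] [-0.7  0.6 -0.5]
the job is handed in; nothing more can be done
None
```

The kit case is packed and closed, and I handed the job in at 30.4 s. `sign_off` gave no verdict, so everything below is from my own checks.

- **Rosin:** I placed it flat and right way up in the compartment. A wrist picture right after release showed this, but the lid now hides it, so I could not check it again at the end.
- **Lid:** My first grasp was too high and caught the raised field instead of the edges. I reopened, went lower and regripped it by its 60 mm width. I then started it about 83 mm into the groove, let go, and pushed it home from behind with the fingers shut. It stopped against the end wall at about 5–7 N. The last pictures show its tail flush with the mouth.
- **Latch:** I swung it round by its knob to its stop, at about 5 N. The final picture puts the knob at case (-9.8, -97.1) mm, against the nominal closed (-10, -96.5) mm. The pivot-to-knob angle agrees with closed to about 1.5° (0.03 rad), with a measured radius of 39.8 mm against the nominal 41.4 mm.
- **Bystanders:** I never went near the glue jar or the sanding block. The last top picture shows the block where it was at the start. The jar was outside the part of that picture I viewed, so I did not check it again at the end.
- **Robot:** At hand-in the arm was clear of everything, with about 1 N of force reading, which is sensor noise.

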